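Unstack the serviced alarm devices into their mounting pans

TASK

The five serviced alarm devices are piled in two stacks on the bench: take the stacks apart and set each device, right way up, flat on the floor of the empty mounting pan of its own shape and size (small lamp in the smallest round pan, medium disc in the middle one, large disc in the largest, module in the rectangular pan, sounder in the square one). Put each about in the middle of its pan, the sounder and the module with their sides parallel to the rim. Do not drop or throw any of them, and leave the spray can, screwdriver and pipe clamp where they are.

Things in the scene. Friction and masses are not known exactly. Their poses are not given: they have to be found in the camera images.
- sounder_mid (a point): Square alarm sounder, white plastic block 64 x 64 mm, 30 mm tall, flat top with parallel dark slots and a screw in each corner; loose, 0.08 to 0.16 kg. This point is its centre, 15 mm above its underside; x and y are parallel to its sides, z up. It is the bottom of one of the two stacks.
- smoke_mid (a point): Large round smoke detector, white plastic disc 66 mm in diameter, 30 mm tall, flat top with short dark slots round its edge; loose, 0.08 to 0.16 kg. This point is its centre, 15 mm above its underside; z up. It is the bottom of the other stack.
- module_mid (a point): Rectangular interface module, grey plastic block 54 mm (its x) by 36 mm (its y), 28 mm tall, a row of terminals along each short end of its flat top; loose, 0.05 to 0.1 kg. This point is its centre, 14 mm above its underside; z up. At the start it lies on the sounder or on the large round detector, with the small lamp on top of it.
- heat_mid (a point): Medium round heat detector, white plastic disc 48 mm in diameter, 28 mm tall, flat top with long dark radial slots; loose, 0.05 to 0.1 kg. This point is its centre, 14 mm above its underside; z up. At the start it lies on the sounder or on the large round detector, whichever does not carry the module.
- lamp_mid (a point): Small round indicator lamp, white plastic cylinder 26 mm in diameter, 28 mm tall, a metal ring on its flat top; loose, 0.02 to 0.04 kg. This point is its centre, 14 mm above its underside; z up. At the start it stands on the module, as the top of the taller stack.
- pan_sounder_floor (a point): Square mounting pan of the sounder, 80 x 80 mm inside, 88 x 88 mm outside. Fixed, bright aluminium rim and darker metal floor; its floor is 3 mm above the bench and its 4 mm thick rim stands 4 mm above that floor (7 mm above the bench). This point is the centre of the floor's upper face; axes as the pan (z up).
- pan_smoke_floor (a point): Largest round mounting pan, of the large round detector, 82 mm inside diameter, 90 mm outside. Fixed, bright aluminium rim and darker metal floor; its floor is 3 mm above the bench and its 4 mm thick rim stands 4 mm above that floor (7 mm above the bench). This point is the centre of the floor's upper face; axes as the pan (z up).
- pan_module_floor (a point): Rectangular mounting pan of the module, 70 mm (its x) by 52 mm (its y) inside, 78 x 60 mm outside. Fixed, bright aluminium rim and darker metal floor; its floor is 3 mm above the bench and its 4 mm thick rim stands 4 mm above that floor (7 mm above the bench). This point is the centre of the floor's upper face; axes as the pan (z up).
- pan_heat_floor (a point): Middle round mounting pan, of the medium round detector, 64 mm inside diameter, 72 mm outside. Fixed, bright aluminium rim and darker metal floor; its floor is 3 mm above the bench and its 4 mm thick rim stands 4 mm above that floor (7 mm above the bench). This point is the centre of the floor's upper face; axes as the pan (z up).
- pan_lamp_floor (a point): Smallest round mounting pan, of the lamp, 42 mm inside diameter, 50 mm outside. Fixed, bright aluminium rim and darker metal floor; its floor is 3 mm above the bench and its 4 mm thick rim stands 4 mm above that floor (7 mm above the bench). This point is the centre of the floor's upper face; axes as the pan (z up).
Not all that is in view belongs to the job. Leave any green or pink look-alike of the part that bears pan_module_floor alone.

How it is judged:
By the outcome, as a careful person would: the job done as asked, in the order asked, and still so for the second after the job is handed in, with the robot touching nothing.
It also fails if it takes over 144 s, if anything falls off the work surface, if the arm or the gripper's body presses on something with over 40 N, if the wrist force passes 120 N, or if a joint passes its speed limit or range.

ROBOT

A 7-joint arm with a two-finger parallel gripper is mounted at the origin on the work surface. World frame = base frame: x ahead of the robot, y to its left, z up, the work surface at z = 0. Lengths are in m, angles in degrees, forces in N, time in s.
With the tool pointing down it reaches from about 0.4 to 0.85 m from the base axis. Payload 6.9 kg.
Tool frame: the origin (TCP) lies between the finger pads; the fingertips stand 14 mm ahead of it and the grasp point (between the pads) lies 5 mm behind it; z points along the fingers, y is the direction in which the jaws open and shut (so a half turn about z gives the same grasp; the last joint's range is limited). The gripper opens to 85 mm and grips with 20 to 120 N. Pads are 22 mm wide; open, the fingers measure 114 mm over their backs; the gripper's body (76 mm by 85 mm) begins 54 mm behind the grasp point. The pads swing forward as they close: fully open they stand 13 mm farther back than shut.
Start: joints at [72.451, 29.078, -13.613, 85.955, 7.202, 65.827, -8.869], TCP at [0.25, -0.573, 0.224] pointing down, gripper open.
Joint ranges: [-176.47, 176.47], [-13.61, 117.27], [-81.72, 77.17], [0.22, 143.17], [-87.28, 267.28], [10, 112.55], [-165.47, 165.47]. Speed limits (degrees/s): [136.94, 136.94, 180, 180, 180, 180, 180].

INTERFACE

Orientations are given as a 3x3 rotation matrix whose columns are the frame's x, y, z axes.
In Python, from station import get_obs, read_camera, camera_params, finish_job gives the robot as it stands.
- The arm moves only by the tool carry_out, never from a script. Its argument "series" is text: rows parted by semicolons, each of 5 numbers parted by spaces: the shift along the tool's x, y, z in cm, then the turn about the tool's z in rad, then the opening, from -1 (shut) to 1 (fully open). A call has 1 to 10 rows; each row shifts and turns the pose as measured when the row begins, along the tool's axes as they then stand; what a row does not reach is not made up. A row lasts 1/8 s, in which the tool goes at most 62.5 mm and 10.7 degrees, less where a joint would pass 70% of its speed; a pose out of reach is approached as far as the arm can. A call is refused whole if a number of a shift passes 6.25 or a number of a turn 0.188, either way. A call with a gripper value outside its range is refused whole. The fingers move at their own pace and stop on an object; "squeeze" is the grip in N (left out, the last holds). Time passes only in rows, so rows that do not move let the fingers close. It gives the time, the measured TCP pose, the force and the opening at its end, in the units of the state.
- get_obs(): the state, without advancing time (a new reading comes with each control period).
- read_camera(name): name is "side" or "top" or "wrist"; returns the picture (420x560x3 uint8, red, green, blue); there is no depth.
- camera_params(name): a dict with "fx", "fy", "cx", "cy" (pixels), "eye" and "orientation" of the camera in the world; the wrist camera has in their place "mount" (4x4, takes a point from camera to tool coordinates, whose origin is the TCP and whose axes are the flange's). Camera axes: x right, y down, z forward; pixel columns grow to the right and rows downward; lengths in m; the calibration is good to about 2 mm. A picture is of the moment at which its call begins: read the wrist's pose just before it. camera_params takes no time and is no camera call.
- finish_job(): hands the job in, once; it reports no verdict.
The state is a dict: "clock": time; "q": joint angles; "qvel": joint speeds; "joint_efforts": joint torques, N m; "eef_pos": TCP position; "tool_rot": TCP orientation; "wrist_force": force on the tool from outside, world axes, zero at the start; "ft_torque": the same for the moment, N m; "finger_gap": finger opening in m.
Only numpy, scipy, OpenCV 4.12 (cv2) and the standard library are available. Lean on these libraries where they do the work, as an engineer would, in place of code of your own. Each camera call takes 0.05 s, during which the arm holds its last target.

## Working session

There is one attempt and no reset: what is moved stays moved. The work goes in short steps, Python scripts to look and compute and a tool call to move; the robot and the scene stay as the last step left them, time stands still between calls to the robot, and variables do not carry over. Pictures are saved under pics/ and viewed, and the job is handed in when it is done.

Besides the shell and the picture viewer there is one more tool, called after ">>>" as name(argument=value, ...) on one line, values as JSON. carry_out: Moves the arm, as the interface text tells. Its arguments: {"type":"object","properties":{"series":{"type":"string"},"squeeze":{"type":"number"}},"required":["series"]}

```bash
mkdir -p pics; ls; python3 - <<'E'
from station import *
import cv2
o=get_obs()
for k,v in o.items(): print(k,v)
for n in ["side","top","wrist"]:
    print(n,camera_params(n))
    cv2.imwrite(f"pics/{n}0.png",read_camera(n)[:,:,::-1])
E
```

```text
pics
clock 0.0
q [ 72.4504715   29.12413513 -13.60894854  86.00973856   7.20148204
  65.82707584  -8.87098081]
qvel [-0.02711285  0.11187898  0.01981872 -0.01750036 -0.02597831  0.00708369
  0.05063258]
joint_efforts [-4.31448889e-04 -6.20603371e+01 -2.18753569e+00 -2.49659801e+01
  1.24182602e-02  1.18650013e-02  1.57210927e-06]
eef_pos [ 0.24987848 -0.57229959  0.22273857]
tool_rot [[ 9.16409340e-01  4.00241639e-01 -7.42133832e-04]
 [ 4.00242326e-01 -9.16407905e-01  1.62205493e-03]
 [-3.08833873e-05 -1.78349966e-03 -9.99998409e-01]]
wrist_force [ 0.81332573  0.58898185 -0.41678577]
ft_torque [-0.00909454  0.010696   -0.00582427]
finger_gap 0.08541899705407945
side {'fx': 386.41919458305523, 'fy': 386.41919458305523, 'cx': 277.37220252716935, 'cy': 202.11195374171453, 'eye': array([ 0.50203729, -0.61650795,  0.49059062]), 'orientation': array([[ 0.98727724, -0.09678558,  0.12615941],
       [-0.1581194 , -0.51380088,  0.84321226],
       [-0.01678997, -0.85243252, -0.5225676 ]])}
top {'fx': 399.3310204584421, 'fy': 399.3310204584421, 'cx': 287.68448399010833, 'cy': 209.69748481807443, 'eye': array([0.45352478, 0.0723757 , 0.97577899]), 'orientation': array([[ 0.02289285, -0.9814712 ,  0.19023722],
       [-0.99897554, -0.02988737, -0.0339797 ],
       [ 0.03903578, -0.18926443, -0.98114993]])}
wrist {'fx': 316.91304998611565, 'fy': 316.91304998611565, 'cx': 282.7906126783773, 'cy': 204.04780802185329, 'mount': array([[ 1.48610973e-04, -9.61167291e-01, -2.75966332e-01,
         7.05701217e-02],
       [ 9.99999927e-01,  4.58477129e-05,  3.78827515e-04,
         4.37874072e-05],
       [-3.51464191e-04, -2.75966368e-01,  9.61167228e-01,
        -1.51278630e-01],
       [ 0.00000000e+00,  0.00000000e+00,  0.00000000e+00,
         1.00000000e+00]])}
```

View pics/top0.png

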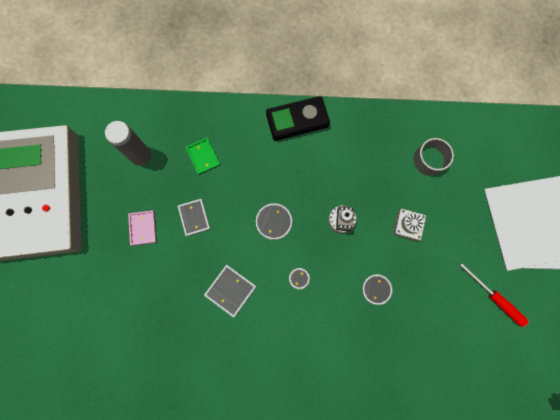

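View pics/side0.png

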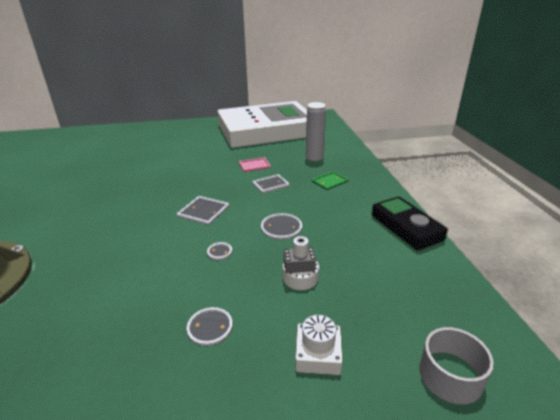

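View pics/wrist0.png

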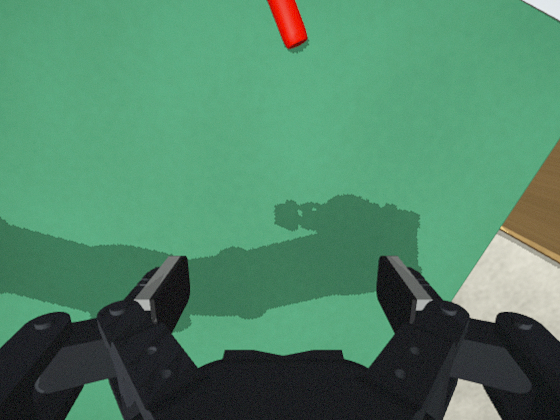

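```bash
python3 - <<'E'
import cv2
t=cv2.imread("pics/top0.png")
a=t[185:325,110:310]; cv2.imwrite("pics/ta.png",cv2.resize(a,None,fx=4,fy=4,interpolation=cv2.INTER_CUBIC))
a=t[185:325,260:460]; cv2.imwrite("pics/tb.png",cv2.resize(a,None,fx=4,fy=4,interpolation=cv2.INTER_CUBIC))
s=cv2.imread("pics/side0.png")
a=s[220:390,180:380]; cv2.imwrite("pics/sa.png",cv2.resize(a,None,fx=3.5,fy=3.5,interpolation=cv2.INTER_CUBIC))
E
```

```text
(no output)
```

View pics/ta.png

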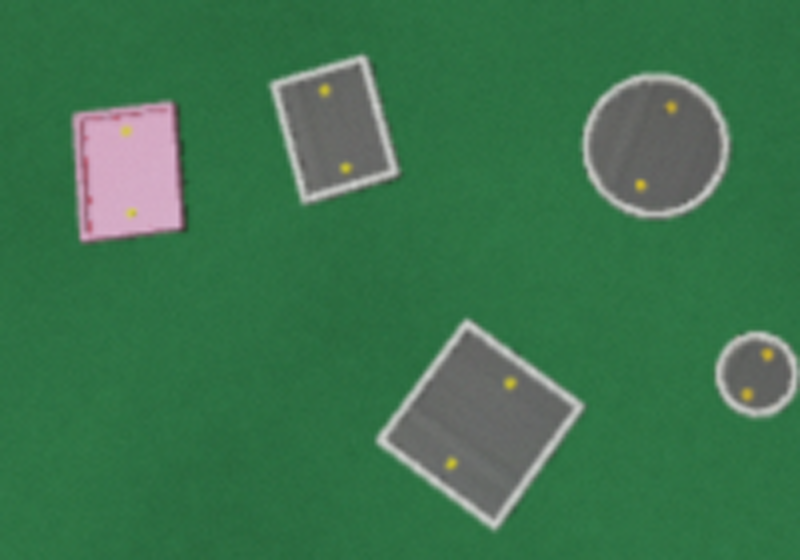

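View pics/tb.png

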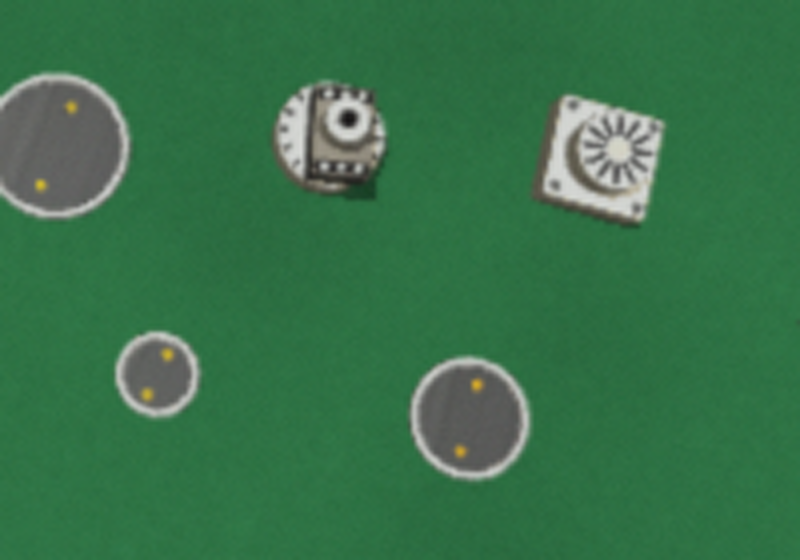

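View pics/sa.png

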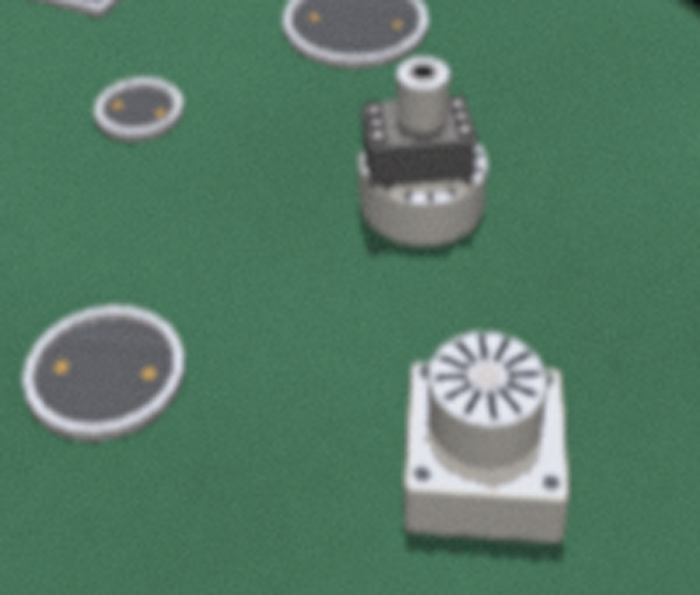

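```bash
cat > h.py <<'E'
import numpy as np, cv2
from station import *
def cam(n,obs=None):
    p=camera_params(n); K=np.array([[p['fx'],0,p['cx']],[0,p['fy'],p['cy']],[0,0,1]])
    if n=='wrist':
        R=np.array(obs['tool_rot']); M=p['mount']
        return K,R@M[:3,:3],np.array(obs['eef_pos'])+R@M[:3,3]
    return K,np.array(p['orientation']),np.array(p['eye'])
def bp(c,uv,z):
    K,R,e=c; uv=np.atleast_2d(np.float64(uv)); z=np.broadcast_to(z,len(uv))
    d=(R@np.linalg.inv(K)@np.c_[uv,np.ones(len(uv))].T).T
    return (e+d*((z-e[2])/d[:,2])[:,None])[:,:2]
def proj(c,X):
    K,R,e=c; q=(K@R.T@(np.atleast_2d(X)-e).T).T; return q[:,:2]/q[:,2:]
E
python3 - <<'E'
from h import *
for n in ['top','side']:
    c=cam(n); im=cv2.imread(f'pics/{n}0.png'); hsv=cv2.cvtColor(im,cv2.COLOR_BGR2HSV)
    m=((hsv[...,1]<90)).astype(np.uint8)
    cs,_=cv2.findContours(m,cv2.RETR_EXTERNAL,cv2.CHAIN_APPROX_NONE)
    for k in cs:
        a=cv2.contourArea(k)
        if 150<a<4000:
            X=(bp(c,k[:,0],.007)*1000).astype(np.float32)
            r=cv2.minAreaRect(X)
            print(n,k[:,0].mean(0).round(1),'rect',np.round(r[0],1),np.round(r[1],1),round(r[2],1),'ell',[np.round(t,1) for t in cv2.fitEllipse(X)])
T=cam('top')
f=lambda u:(np.array(u)+.5)/4-.5+np.array([260,185])
print('lamp',bp(T,f([[348,119]]),.086)); print('heat',bp(T,f([[617,149]]),.058))
s=bp(T,f([[568,95],[664,122],[641,222],[548,195]]),.03);print('sounder',s,s.mean(0))
s=bp(T,f([[312,86],[374,90],[370,178],[308,178]]),.058);print('module',s,s.mean(0))
S=cam('side'); g=lambda u:(np.array(u)+.5)/3.5-.5+np.array([180,220])
print('side lamp',bp(S,g([[423,72]]),.086),'heat',bp(S,g([[488,375]]),.058))
s=bp(S,g([[413,365],[560,372],[568,492],[406,492]]),.03);print(s,s.mean(0))
s=bp(S,g([[363,102],[464,98],[473,150],[369,156]]),.058);print(s,s.mean(0))
E
```

```text
top [377.  289.1] rect [ 454.2 -180.3] [70.7 73.2] 1.2 ell [array([ 453.9, -180.1]), array([71.8, 73.1]), np.float64(168.6)]
top [299.  278.1] rect [474.5   7.8] [49.6 48.1] 1.3 ell [array([475.1,   8. ]), array([49.7, 50.3]), np.float64(99.7)]
top [229.7 290.7] rect [442.7 171.6] [91.2 90.6] 55.9 ell [array([442.7, 171.6]), array([105. , 105.6]), np.float64(169.9)]
top [141.6 227.5] rect [587.1 390.6] [81.8 64.9] 8.8 ell [array([587.1, 390.8]), array([72.4, 94.6]), np.float64(98.8)]
top [409.2 224.6] rect [ 613.5 -264. ] [73.8 71.9] 76.1 ell [array([ 613.4, -264. ]), array([79.3, 83.5]), np.float64(11.5)]
top [342.2 218.7] rect [622.2 -96.3] [70.5 69.8] 0.2 ell [array([622.6, -96. ]), array([67.5, 72.6]), np.float64(42.1)]
top [273.7 221.2] rect [611.9  72.3] [91.  89.2] 46.6 ell [array([612.1,  72.8]), array([89.9, 90.2]), np.float64(152.2)]
top [193.3 217.1] rect [616.7 268.7] [81.7 63.7] 18.6 ell [array([616.6, 268.8]), array([70.9, 94. ]), np.float64(109.2)]
top [433.5 156.6] rect [ 791.5 -334.1] [ 88.4 111.8] 45.9 ell [array([ 793.2, -333.6]), array([ 89.1, 112.9]), np.float64(
[... 1121 characters left out ...]
(120.6)]
lamp [[ 0.61928328 -0.09307053]]
heat [[ 0.61130075 -0.25776219]]
sounder [[ 0.64867356 -0.23877505]
 [ 0.63367131 -0.29751931]
 [ 0.57193954 -0.28080378]
 [ 0.58674988 -0.22461715]] [ 0.61025857 -0.26042882]
module [[ 0.64364027 -0.07702351]
 [ 0.64236427 -0.11380834]
 [ 0.58986165 -0.11101958]
 [ 0.58882459 -0.07462972]] [ 0.6161727  -0.09412029]
side lamp [[ 0.61903213 -0.09508602]] heat [[ 0.6110615  -0.25915183]]
[[ 0.58776199 -0.22523999]
 [ 0.64870737 -0.23974489]
 [ 0.63455262 -0.29689971]
 [ 0.57240419 -0.28616025]] [ 0.61085654 -0.26201121]
[[ 0.59173699 -0.07821161]
 [ 0.64318699 -0.08424589]
 [ 0.63800055 -0.12456333]
 [ 0.58743845 -0.11994365]] [ 0.61509074 -0.10174112]
```

```bash
cat >> h.py <<'E'
def yaw(o): R=o['tool_rot']; return np.degrees(np.arctan2(R[1][0],R[0][0]))
def plan(p,yw,vmax=5.5,tmax=.17):
    o=get_obs(); P=np.array(o['eef_pos']); y=yaw(o)
    d=(yw-y+90)%180-90 ; D=np.array(p)-P
    n=int(max(np.ceil(np.linalg.norm(D)*100/vmax),np.ceil(abs(np.radians(d))/tmax),1))
    print('from',P.round(4),'yaw',round(y,2),'turn deg',round(d,1),'rows',n)
    for i in range(n):
        a=np.radians(y+d*i/n); x=np.array([np.cos(a),np.sin(a)]); yy=np.array([np.sin(a),-np.cos(a)])
        s=D/n*100; print(f"{s[:2]@x:.2f} {s[:2]@yy:.2f} {-s[2]:.2f} {-np.radians(d)/n:.3f}",end='; ')
    print()
E
python3 -c "
from h import *
plan([.54,-.094,.224],-4)"
```

```text
from [ 0.2499 -0.5724  0.2229] yaw 23.59 turn deg -27.6 rows 11
4.16 -2.93 -0.01 0.044; 4.03 -3.11 -0.01 0.044; 3.89 -3.28 -0.01 0.044; 3.74 -3.45 -0.01 0.044; 3.58 -3.61 -0.01 0.044; 3.42 -3.76 -0.01 0.044; 3.25 -3.91 -0.01 0.044; 3.08 -4.05 -0.01 0.044; 2.90 -4.18 -0.01 0.044; 2.71 -4.30 -0.01 0.044; 2.52 -4.42 -0.01 0.044;
```

>>> carry_out(series="4.3 -2.9 0 0.045 1; 4.2 -3.1 0 0.045 1; 4.1 -3.3 0 0.045 1; 4.0 -3.5 0 0.045 1; 3.8 -3.6 0 0.045 1; 3.6 -3.8 0 0.045 1; 3.5 -3.9 0 0.045 1; 3.3 -4.0 0 0.045 1; 3.1 -4.2 0 0.045 1; 2.9 -4.3 0 0.045 1", squeeze=30)

```text
clock: 1.4
eef_pos: [0.5445, -0.1283, 0.2202]
tool_rot: [[0.998, -0.063, -0.004], [-0.063, -0.998, 0.002], [-0.004, -0.002, -1.0]]
wrist_force: [-0.1, -0.4, 0.1]
finger_gap: 0.0856
```

```bash
python3 -c "
from h import *
plan([.57,-.094,.224],-4)"
```

```text
from [ 0.5445 -0.1283  0.2202] yaw -3.62 turn deg -0.4 rows 1
2.33 -3.59 -0.38 0.007;
```

Tracking is good.

>>> carry_out(series="2.3 -3.6 -0.4 0 1; 0 0 0 0 1")

```text
clock: 1.65
eef_pos: [0.5721, -0.087, 0.2236]
tool_rot: [[0.998, -0.056, -0.004], [-0.056, -0.998, 0.005], [-0.004, -0.004, -1.0]]
wrist_force: [-0.3, -0.0, 0.3]
finger_gap: 0.0848
```

```bash
python3 - <<'E'
from h import *
o=get_obs(); print(o['eef_pos'],yaw(o)); im=read_camera('wrist')[:,:,::-1]; cv2.imwrite('pics/w1.png',im)
np.save('w1.npy',[o['eef_pos'],*o['tool_rot']])
E
```

```text
[ 0.57206255 -0.08704454  0.22363717] -3.2206102785207054
```

View pics/w1.png

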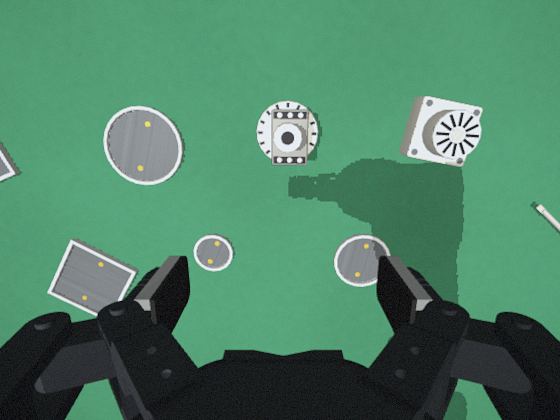

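```bash
cat >> h.py <<'E'
def look(name):
    o=get_obs(); im=np.ascontiguousarray(read_camera('wrist')[:,:,::-1]); cv2.imwrite(f'pics/{name}.png',im)
    np.save(f'{name}.npy',np.vstack([o['eef_pos'],o['tool_rot']])); print(o['clock'],o['eef_pos'],yaw(o))
    return im,o
def wc(name):
    a=np.load(f'{name}.npy'); return cam('wrist',dict(eef_pos=a[0],tool_rot=a[1:]))
def zoom(name,u,v,r=70,f=4,out='z'):
    im=cv2.imread(f'pics/{name}.png')[max(0,v-r):v+r,max(0,u-r):u+r]
    cv2.imwrite(f'pics/{out}.png',cv2.resize(im,None,fx=f,fy=f,interpolation=cv2.INTER_CUBIC)); print('origin',max(0,u-r),max(0,v-r))
def pans(name,z=.007):
    c=wc(name) if name[0]!='t' else cam('top')
    im=cv2.imread(f'pics/{name}.png'); hsv=cv2.cvtColor(im,cv2.COLOR_BGR2HSV)
    m=(hsv[...,1]<70).astype(np.uint8)
    cs,_=cv2.findContours(m,cv2.RETR_EXTERNAL,cv2.CHAIN_APPROX_NONE)
    for k in cs:
        a=cv2.contourArea(k)
        if 300<a<15000:
            X=(bp(c,k[:,0],z)*1000).astype(np.float32); r=cv2.minAreaRect(X)
            print(k[:,0].mean(0).round(1),'rect',np.round(r[0],1),np.round(r[1],1),round(r[2],1),'ell',[np.round(t,1) for t in cv2.fitEllipse(X)])
E
python3 - <<'E'
from h import *
c=wc('w1')
pans('w1')
print('lamp',bp(c,[[288,138]],.086),'heat',bp(c,[457,134],.058))
s=bp(c,[[272,109],[309,110],[308,165],[272,165]],.058);print(s,s.mean(0))
zoom('w1',288,135,50,6,'z1'); zoom('w1',440,135,50,6,'z2')
E
```

```text
[213.1 252.2] rect [477.3   7.5] [50.2 51.5] 24.8 ell [array([477.3,   7.7]), array([49.5, 51.2]), np.float64(59.4)]
[  5.3 163.2] rect [602.3 232.4] [21.8 47.1] 72.7 ell [array([600.2, 236.5]), array([21. , 45.8]), np.float64(80.6)]
[142.4 145. ] rect [614.6  72.7] [91.1 89.7] 87.0 ell [array([614.1,  72.7]), array([89.3, 90.9]), np.float64(12.6)]
[287.4 134.1] rect [619.9 -93.4] [70.3 70.9] 86.8 ell [array([618.9, -93.5]), array([68.8, 73. ]), np.float64(101.3)]
[440.9 130.3] rect [ 611.1 -269.6] [86.8 68.7] 75.8 ell [array([ 611.6, -267.3]), array([76.8, 94.5]), np.float64(166.8)]
lamp [[ 0.62034633 -0.09370454]] heat [[ 0.61278399 -0.25870042]]
[[ 0.64621667 -0.08002681]
 [ 0.6433142  -0.11534461]
 [ 0.59043265 -0.11259691]
 [ 0.59243442 -0.07649344]] [ 0.61809949 -0.09611544]
origin 238 85
origin 390 85
```

View pics/z1.png

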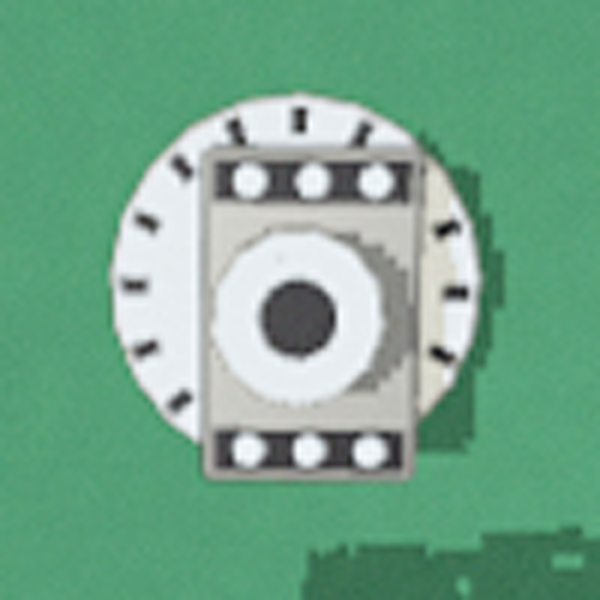

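View pics/z2.png

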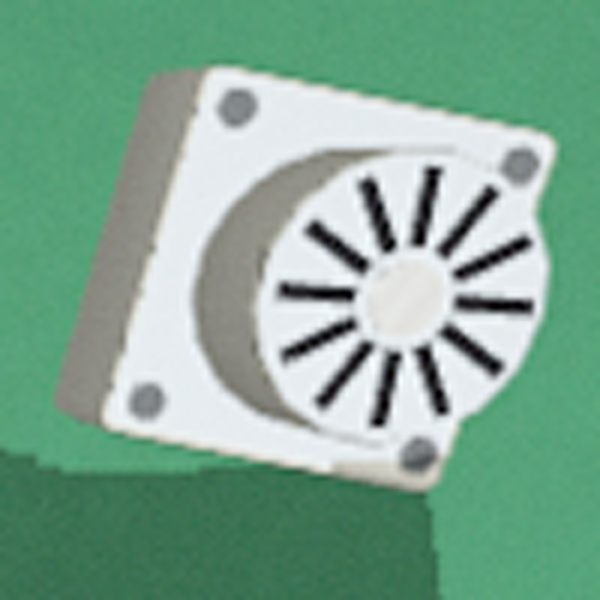

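```bash
python3 - <<'E'
from h import *
c=wc('w1')
f=lambda u:(np.array(u)+.5)/6-.5+np.array([238,85])
s=bp(c,f([[207,152],[422,150],[413,478],[205,477]]),.058);print(s,s.mean(0), np.degrees(np.arctan2((s[0]-s[3])[1],(s[0]-s[3])[0])),np.degrees(np.arctan2((s[1]-s[2])[1],(s[1]-s[2])[0])))
plan([.6197,-.0935,.11],-3.2)
E
```

```text
[[ 0.64537287 -0.08005138]
 [ 0.64375458 -0.11432221]
 [ 0.59127717 -0.11103643]
 [ 0.59337169 -0.07630347]] [ 0.61844408 -0.09542837] -4.12237932708143 -3.582803907851179
from [ 0.5709 -0.0893  0.2234] yaw -3.36 turn deg 0.2 rows 3
1.63 0.05 3.78 -0.001; 1.63 0.05 3.78 -0.001; 1.63 0.05 3.78 -0.001;
```

>>> carry_out(series="1.7 0 3.7 0 0.2; 1.6 0 3.8 0 0.2; 1.6 0.1 3.8 0 0.2; 0 0 0 0 0.2; 0 0 0 0 0.2")

```text
clock: 2.33
eef_pos: [0.6176, -0.101, 0.1086]
tool_rot: [[0.998, -0.067, -0.006], [-0.067, -0.998, -0.002], [-0.006, 0.002, -1.0]]
wrist_force: [0.0, -0.2, 0.3]
finger_gap: 0.0515
```

```bash
python3 - <<'E'
from h import *
plan([.6197,-.0935,.08],-3.8)
im,o=look('w2')
E
```

```text
from [ 0.6176 -0.101   0.1086] yaw -3.82 turn deg 0.0 rows 1
0.16 -0.76 2.86 -0.000; 
2.325 [ 0.6175583  -0.10100568  0.10858316] -3.820342126135316
```

View pics/w2.png

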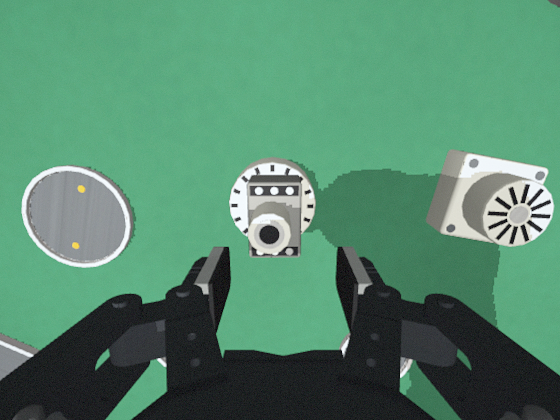

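>>> carry_out(series="0.1 -0.7 0.4 0 0.2; 0 0 0 0 0.2")

```text
clock: 2.62
eef_pos: [0.6193, -0.094, 0.1071]
tool_rot: [[0.998, -0.067, -0.002], [-0.067, -0.998, -0.002], [-0.002, 0.002, -1.0]]
wrist_force: [0.4, 0.8, -0.9]
finger_gap: 0.051
```

```bash
python3 - <<'E'
from h import *
print('lamp',bp(wc('w2'),[269,235],.086))
plan([.6197,-.0935,.08],-3.8)
E
```

```text
lamp [[ 0.61971596 -0.09295122]]
from [ 0.6193 -0.094   0.1071] yaw -3.86 turn deg 0.1 rows 1
0.03 -0.06 2.71 -0.001;
```

>>> carry_out(series="0 -0.1 1.4 0 0.2; 0 0 1.2 0 0.2; 0 0 0 0 0.2")

```text
clock: 3.0
eef_pos: [0.6193, -0.0928, 0.08]
tool_rot: [[0.998, -0.067, -0.001], [-0.067, -0.998, -0.003], [-0.001, 0.003, -1.0]]
wrist_force: [-0.8, -0.5, 0.1]
finger_gap: 0.0511
```

>>> carry_out(series="0 0 0 0 -1; 0 0 0 0 -1; 0 0 0 0 -1; 0 0 0 0 -1", squeeze=25)

```text
clock: 3.5
eef_pos: [0.6196, -0.093, 0.0802]
tool_rot: [[0.998, -0.067, -0.001], [-0.067, -0.998, -0.003], [-0.001, 0.003, -1.0]]
wrist_force: [0.5, 0.6, -0.9]
finger_gap: -0.0001
```

```bash
python3 - <<'E'
from h import *
im,o=look('w3'); cv2.imwrite('pics/s3.png',read_camera('side')[:,:,::-1])
zoom('s3',300,250,70,5,'s3z')
E
```

```text
3.5 [ 0.61964163 -0.09302757  0.08015872] -3.8366492926375826
origin 230 180
```

View pics/w3.png

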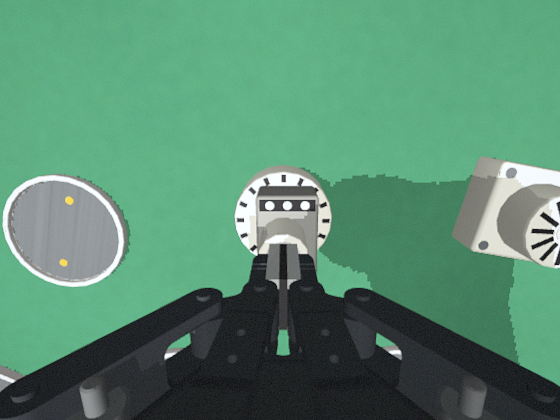

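View pics/s3z.png

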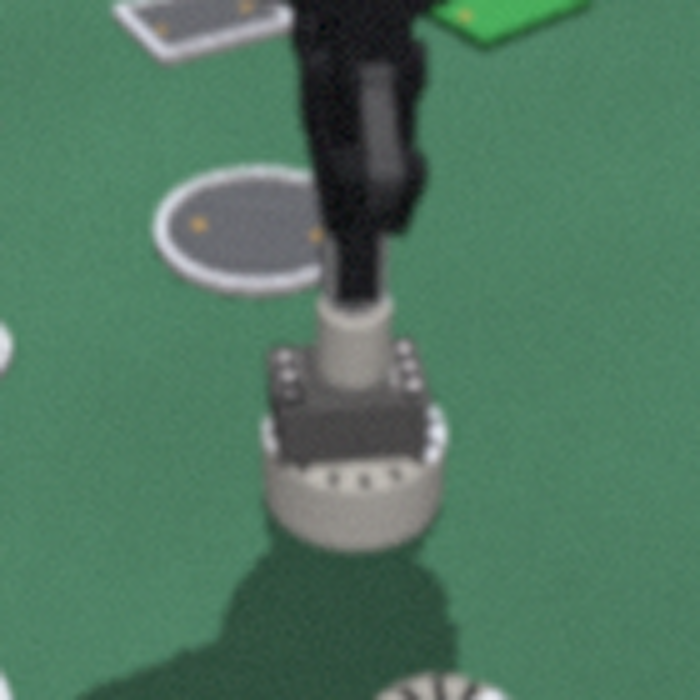

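```bash
python3 - <<'E'
from h import *
c=wc('w3'); a=np.load('w3.npy')
for t in (-30,-20,-14,-10,-5,0,5,10,14):
    X=a[0]+a[1:]@np.array([0,0,t/1000]); X2=a[0]+a[1:]@np.array([.011,0,t/1000])
    print(t,proj(c,X).round(1),proj(c,X2).round(1),'side',proj(cam('side'),X).round(1))
zoom('w3',283,250,50,6,'z3')
E
```

```text
-30 [[283.1 284.1]] [[283.1 260.7]] side [[300.8 228. ]]
-20 [[283.1 272.8]] [[283.1 250.8]] side [[300.7 232.8]]
-14 [[283.1 266.7]] [[283.1 245.4]] side [[300.7 235.6]]
-10 [[283.1 262.9]] [[283.1 242.1]] side [[300.6 237.5]]
-5 [[283.  258.4]] [[283.1 238.1]] side [[300.6 239.8]]
0 [[283.  254.2]] [[283.  234.4]] side [[300.5 242.2]]
5 [[283.  250.2]] [[283.  230.9]] side [[300.5 244.5]]
10 [[283.  246.4]] [[283.  227.6]] side [[300.5 246.7]]
14 [[283.  243.5]] [[283.  225.1]] side [[300.4 248.5]]
origin 233 200
```

View pics/z3.png

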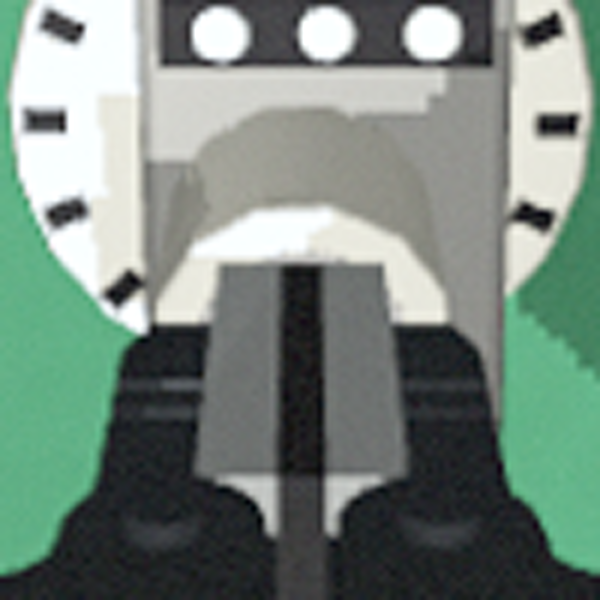

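>>> carry_out(series="0 0 0 0 0.2; 0 0 0 0 0.2; 0 0 0 0 0.2; 0 0 1.0 0 0.2; 0 0 0 0 0.2")

```text
clock: 4.22
eef_pos: [0.6194, -0.0931, 0.0694]
tool_rot: [[0.998, -0.067, -0.001], [-0.067, -0.998, -0.003], [-0.001, 0.003, -1.0]]
wrist_force: [0.6, 0.5, 0.4]
finger_gap: 0.0513
```

```bash
python3 - <<'E'
from h import *
im,o=look('w4'); cv2.imwrite('pics/s4.png',read_camera('side')[:,:,::-1])
zoom('s4',300,250,70,5,'s4z')
E
```

```text
4.225 [ 0.61943781 -0.09306333  0.06939384] -3.839210546431095
origin 230 180
```

View pics/w4.png

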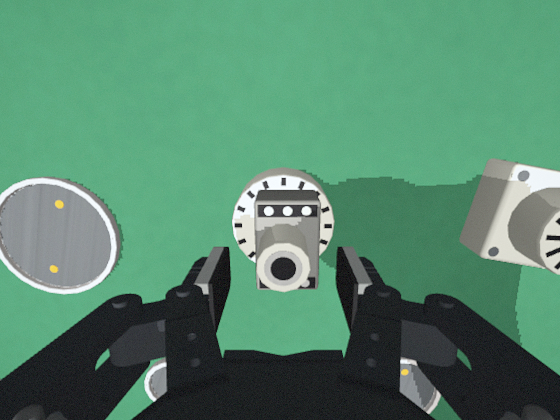

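View pics/s4z.png

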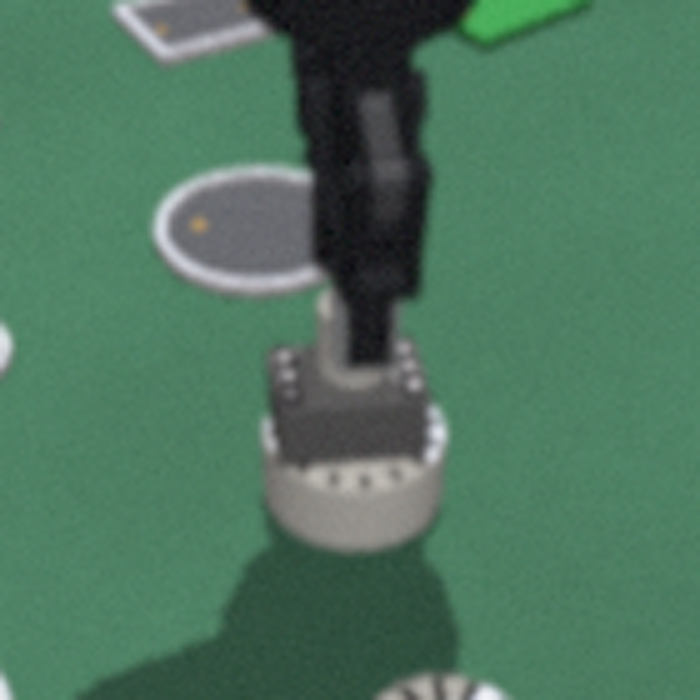

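```bash
python3 - <<'E'
from h import *
a=np.load('w4.npy'); S=cam('side'); c=wc('w4')
for y in (.0257,.033,.040):
  for t in (-25,-20,-15,-10,-5,0,10):
    X=a[0]+a[1:]@np.array([0,y,t/1000]); print(y,t,proj(S,X).round(1)[0], (X[2]*1000).round(0))
for x in (0,.007,.011):
  for t in (-25,-20,-15,-10,-5,0,10):
    X=a[0]+a[1:]@np.array([x,-.0257,t/1000]); print('w',x,t,proj(c,X).round(1)[0])
E
```

```text
0.0257 -25 [302.8 244.7] 94.0
0.0257 -20 [302.7 247.1] 89.0
0.0257 -15 [302.7 249.4] 84.0
0.0257 -10 [302.6 251.8] 79.0
0.0257 -5 [302.6 254.1] 74.0
0.0257 0 [302.5 256.4] 69.0
0.0257 10 [302.4 261. ] 59.0
0.033 -25 [303.4 247.4] 94.0
0.033 -20 [303.4 249.8] 89.0
0.033 -15 [303.3 252.2] 84.0
0.033 -10 [303.3 254.5] 79.0
0.033 -5 [303.2 256.9] 74.0
0.033 0 [303.1 259.2] 69.0
0.033 10 [303.  263.8] 59.0
0.04 -25 [304.1 250. ] 95.0
0.04 -20 [304.  252.5] 90.0
0.04 -15 [303.9 254.9] 85.0
0.04 -10 [303.9 257.2] 80.0
0.04 -5 [303.8 259.6] 75.0
0.04 0 [303.8 261.9] 70.0
0.04 10 [303.7 266.5] 60.0
w 0 -25 [225.3 278.2]
w 0 -20 [227.2 272.8]
w 0 -15 [228.9 267.7]
w 0 -10 [230.6 262.9]
w 0 -5 [232.2 258.4]
w 0 0 [233.6 254.2]
w 0 10 [236.3 246.4]
w 0.007 -25 [224.5 263.9]
w 0.007 -20 [226.4 258.9]
w 0.007 -15 [228.2 254.2]
w 0.007 -10 [229.9 249.7]
w 0.007 -5 [231.5 245.6]
w 0.007 0 [233.1 241.7]
w 0.007 10 [235.8 234.5]
w 0.011 -25 [224.  255.6]
w 0.011 -20 [226.  250.8]
w 0.011 -15 [227.8 246.3]
w 0.011 -10 [229.6 242.1]
w 0.011 -5 [231.2 238.1]
w 0.011 0 [232.7 234.4]
w 0.011 10 [235.5 227.6]
```

>>> carry_out(series="0 0 0.6 0 0.2; 0 0 0.6 0 0.2; 0 0 0 0 0.2")

```text
clock: 4.7
eef_pos: [0.6201, -0.0931, 0.0574]
tool_rot: [[0.998, -0.067, 0.0], [-0.067, -0.998, -0.003], [0.0, 0.003, -1.0]]
wrist_force: [0.0, -1.0, 0.2]
finger_gap: 0.0513
```

```bash
python3 - <<'E'
from h import *
im,o=look('w5'); cv2.imwrite('pics/s5.png',read_camera('side')[:,:,::-1])
zoom('s5',300,250,70,5,'s5z')
E
```

```text
4.7 [ 0.62013911 -0.09310638  0.05739156] -3.837156268021745
origin 230 180
```

View pics/s5z.png

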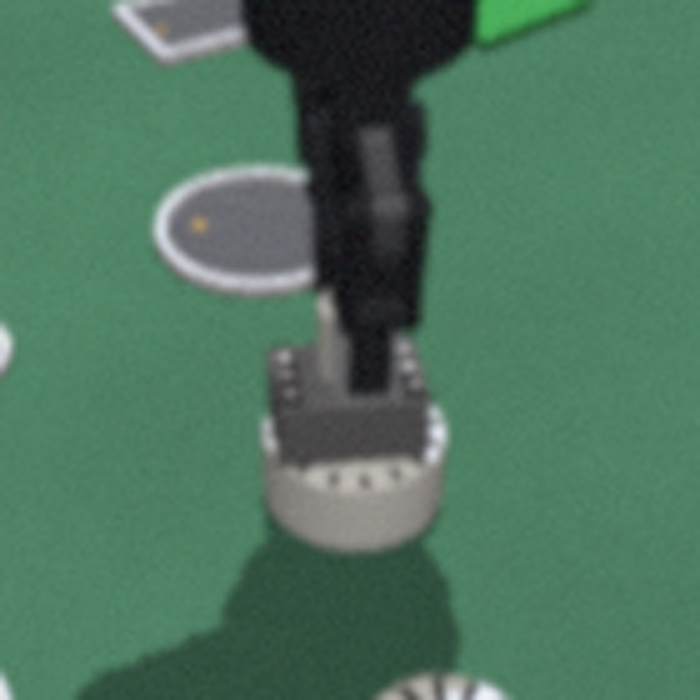

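>>> carry_out(series="0 0 0.3 0 0.2; 0 0 0 0 -1; 0 0 0 0 -1; 0 0 0 0 -1; 0 0 0 0 -1", squeeze=25)

```text
clock: 5.42
eef_pos: [0.6208, -0.0932, 0.0553]
tool_rot: [[0.998, -0.067, 0.002], [-0.067, -0.998, -0.003], [0.002, 0.003, -1.0]]
wrist_force: [-0.4, 0.3, 0.4]
finger_gap: 0.0246
```

>>> carry_out(series="0 0 -0.5 0 -1; 0 0 -1.5 0 -1; 0 0 -3 0 -1; 0 0 -4 0 -1; 0 0 -3 0 -1; 0 0 0 0 -1")

```text
clock: 6.18
eef_pos: [0.621, -0.0926, 0.1837]
tool_rot: [[0.998, -0.067, 0.005], [-0.067, -0.998, -0.003], [0.005, 0.003, -1.0]]
wrist_force: [0.4, 0.1, -0.7]
finger_gap: 0.0251
```

```bash
python3 - <<'E'
from h import *
im,o=look('w6'); 
plan([.476,.008,.16],-3.8)
E
```

```text
6.175 [ 0.62102787 -0.09255771  0.18366099] -3.8237168258919287
from [ 0.6203 -0.0926  0.1822] yaw -3.82 turn deg 0.0 rows 4
-3.77 -2.27 0.56 -0.000; -3.77 -2.27 0.56 -0.000; -3.77 -2.27 0.56 -0.000; -3.77 -2.27 0.56 -0.000;
```

View pics/w6.png

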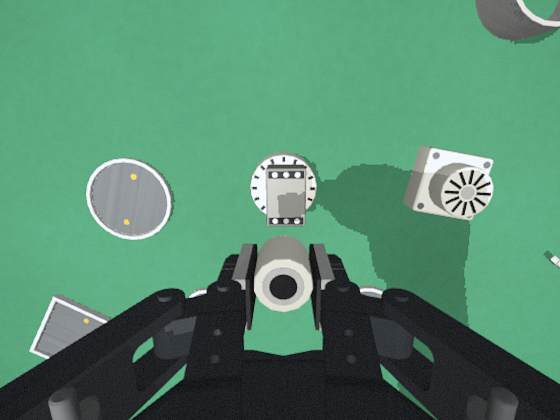

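>>> carry_out(series="-3.6 -2.2 0.5 0 -1; -3.6 -2.2 0.5 0 -1; -3.6 -2.2 0.5 0 -1; -3.6 -2.2 0.5 0 -1; 0 0 0 0 -1; 0 0 0 0 -1")

```text
clock: 6.98
eef_pos: [0.4754, 0.0067, 0.1575]
tool_rot: [[0.998, -0.067, -0.004], [-0.067, -0.998, -0.003], [-0.004, 0.003, -1.0]]
wrist_force: [-0.7, -0.4, -0.1]
finger_gap: 0.0253
```

```bash
python3 - <<'E'
from h import *
plan([.477,.0075,.05],-3.8)
im,o=look('w7')
E
```

```text
from [0.4754 0.0067 0.1575] yaw -3.85 turn deg 0.0 rows 2
0.08 -0.05 5.37 -0.000; 0.08 -0.05 5.37 -0.000; 
6.975 [0.47539419 0.00669819 0.15747126] -3.8481938033524283
```

View pics/w7.png

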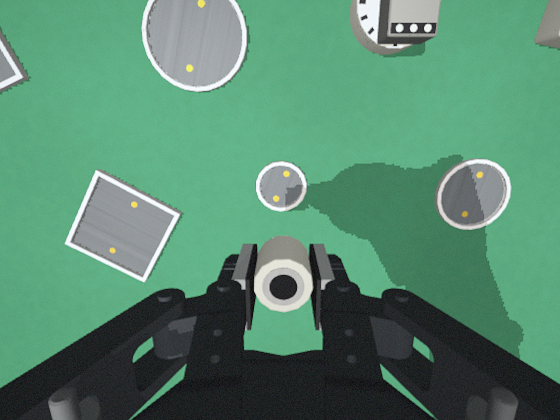

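```bash
python3 - <<'E'
from h import *
pans('w7')
E
```

```text
[121.1 225.4] rect [444.8 171.4] [89.9 92.3] 55.8 ell [array([444.8, 171.4]), array([105.7, 106.9]), np.float64(41.1)]
[280.8 185.7] rect [476.6   8. ] [49. 50.] 86.1 ell [array([476.9,   8.1]), array([49.4, 49.8]), np.float64(73.7)]
[472.5 193.3] rect [ 455.5 -179.2] [73.1 73.2] 7.5 ell [array([ 455.7, -179.4]), array([71.5, 74.5]), np.float64(153.2)]
[ 7.8 63.1] rect [601.5 233.7] [24.  50.5] 72.2 ell [array([599. , 238.3]), array([23.1, 49.8]), np.float64(80.6)]
[550.2  25.1] rect [ 601.1 -227.7] [39.6 21. ] 9.9 ell [array([ 599.3, -230.4]), array([20.3, 41.4]), np.float64(93.4)]
[394.8  21.4] rect [608.9 -97. ] [75.5 41.3] 86.2 ell [array([611.8, -96.4]), array([43.1, 82.7]), np.float64(178.3)]
[194.6  37.6] rect [605.   73.7] [90.5 71.6] 86.2 ell [array([608.1,  73.5]), array([74.9, 94.4]), np.float64(175.1)]
```

>>> carry_out(series="0.1 0 3.5 0 -1; 0.1 -0.1 3.5 0 -1; 0 0 2.0 0 -1; 0 0 0 0 -1; 0 0 0 0 -1")

```text
clock: 7.65
eef_pos: [0.4824, 0.0042, 0.065]
tool_rot: [[0.997, -0.073, -0.001], [-0.073, -0.997, -0.003], [-0.0, 0.003, -1.0]]
wrist_force: [-0.2, 0.4, 0.2]
finger_gap: 0.0252
```

```bash
python3 - <<'E'
from h import *
plan([.477,.0075,.005],-3.8)
E
```

```text
from [0.4824 0.0042 0.065 ] yaw -4.2 turn deg 0.4 rows 2
-0.28 -0.15 3.00 -0.003; -0.28 -0.15 3.00 -0.003;
```

>>> carry_out(series="-0.3 -0.2 1.5 0 -1; -0.2 -0.2 1.5 0 -1; 0 0 1.0 0 -1; 0 0 0 0 -1; 0 0 0 0 -1")

```text
clock: 8.28
eef_pos: [0.4822, 0.0075, 0.0281]
tool_rot: [[0.997, -0.075, 0.008], [-0.075, -0.997, -0.003], [0.008, 0.003, -1.0]]
wrist_force: [0.4, -0.5, 0.3]
finger_gap: 0.0249
```

```bash
python3 - <<'E'
from h import *
plan([.4775,.0078,.005],-3.8)
E
```

```text
from [0.4822 0.0075 0.0281] yaw -4.32 turn deg 0.5 rows 1
-0.47 0.01 2.31 -0.009;
```

>>> carry_out(series="-0.4 0 0.6 0 -1; -0.1 0 0.6 0 -1; 0 0 0.4 0 -1; 0 0 0 0 -1")

```text
clock: 8.78
eef_pos: [0.4774, 0.0077, 0.0117]
tool_rot: [[0.997, -0.076, 0.009], [-0.076, -0.997, -0.003], [0.009, 0.003, -1.0]]
wrist_force: [-0.8, -0.1, -0.2]
finger_gap: 0.0252
```

```bash
python3 - <<'E'
from h import *
plan([.4775,.0078,.001],-3.8)
im,o=look('w8')
E
```

```text
from [0.4774 0.0077 0.0117] yaw -4.34 turn deg 0.5 rows 1
0.01 -0.01 1.07 -0.009; 
8.775 [0.4773695  0.00772489 0.01170021] -4.3381129950748685
```

View pics/w8.png

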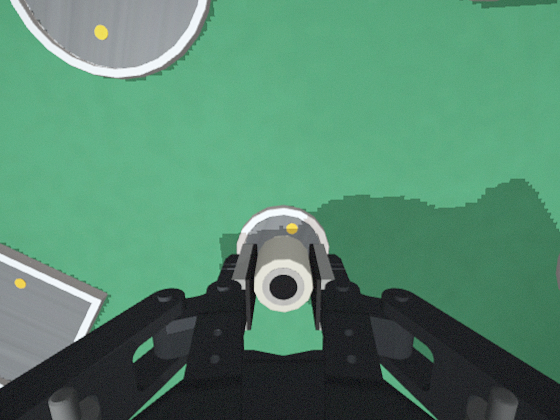

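Aligned. Lower slowly, watching force.

>>> carry_out(series="0 0 0.5 0 -1; 0 0 0.4 0 -1; 0 0 0 0 -1")

```text
clock: 9.2
eef_pos: [0.4778, 0.0077, 0.0023]
tool_rot: [[0.997, -0.076, 0.01], [-0.076, -0.997, -0.003], [0.01, 0.003, -1.0]]
wrist_force: [0.7, 1.1, -1.3]
finger_gap: 0.0254
```

>>> carry_out(series="0 0 0.15 0 -1; 0 0 0 0 -1")

```text
clock: 9.45
eef_pos: [0.4778, 0.0077, 0.0007]
tool_rot: [[0.997, -0.076, 0.01], [-0.076, -0.997, -0.003], [0.01, 0.003, -1.0]]
wrist_force: [-1.1, 0.4, 0.7]
finger_gap: 0.0248
```

>>> carry_out(series="0 0 0.15 0 -1; 0 0 0 0 -1")

```text
clock: 9.7
eef_pos: [0.4782, 0.0077, 0.0003]
tool_rot: [[0.997, -0.076, 0.011], [-0.076, -0.997, -0.004], [0.011, 0.003, -1.0]]
wrist_force: [-0.2, 0.8, -0.7]
finger_gap: 0.0251
```

>>> carry_out(series="0 0 0.2 0 -1; 0 0 0 0 -1")

```text
clock: 9.95
eef_pos: [0.4788, 0.0077, 0.0003]
tool_rot: [[0.997, -0.076, 0.013], [-0.076, -0.997, -0.004], [0.014, 0.003, -1.0]]
wrist_force: [0.3, -0.4, 0.0]
finger_gap: 0.025
```

>>> carry_out(series="0 0 0 0 -0.3; 0 0 0 0 -0.1; 0 0 0 0 0; 0 0 -1 0 0; 0 0 -2 0 0; 0 0 -4 0 0.2; 0 0 -4 0 0.2; 0 0 -3 0 0.2; 0 0 0 0 0.2")

```text
clock: 11.08
eef_pos: [0.4764, 0.0085, 0.1466]
tool_rot: [[0.997, -0.075, 0.013], [-0.075, -0.997, -0.004], [0.013, 0.003, -1.0]]
wrist_force: [0.4, -0.8, -0.4]
finger_gap: 0.0515
```

```bash
python3 - <<'E'
from h import *
im,o=look('w9'); print(o['tool_rot'])
E
```

```text
11.075 [0.47641764 0.00846836 0.14659724] -4.318860284361956
[[ 0.99707571 -0.07534523  0.01277233]
 [-0.07530057 -0.99715309 -0.00394259]
 [ 0.01303302  0.0029693  -0.99991066]]
```

View pics/w9.png

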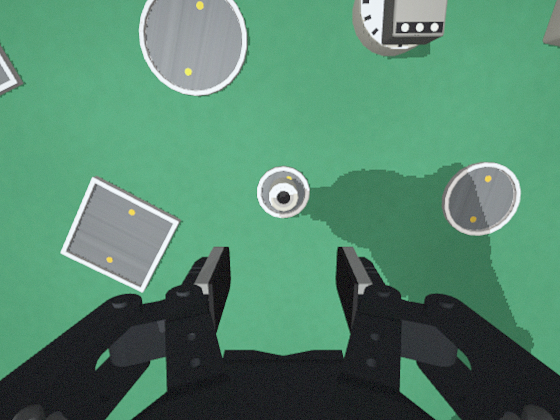

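```bash
python3 - <<'E'
from h import *
print(bp(wc('w9'),[283,197],.031))
pans('w9')
plan([.585,-.095,.18],-3.9)
E
```

```text
[[0.47823041 0.00792408]]
[118.3 234. ] rect [444.9 171.3] [89.9 92.5] 55.8 ell [array([444.8, 171.5]), array([105.5, 106.9]), np.float64(41.2)]
[282.8 191.7] rect [477.1   7.9] [49.3 49.4] 85.6 ell [array([476.9,   8.1]), array([49.6, 49.8]), np.float64(59.1)]
[481.  198.1] rect [ 455.8 -179.4] [74.4 71.9] 45.5 ell [array([ 455.7, -179.4]), array([71.5, 74.7]), np.float64(153.6)]
[ 6.1 71.5] rect [599.2 231.9] [18.4 39.9] 72.5 ell [array([597.2, 235.4]), array([17.9, 39.4]), np.float64(80.5)]
[553.9  24.9] rect [ 601.8 -224.1] [35.4 13.1] 8.6 ell [array([ 597.3, -226.3]), array([12.4, 38.8]), np.float64(90.3)]
[399.3  21.6] rect [609.  -97.3] [77.2 41.1] 85.7 ell [array([612. , -96.6]), array([43. , 84.2]), np.float64(178.4)]
[192.8  41.3] rect [605.7  73.6] [90.4 73. ] 85.7 ell [array([609. ,  73.3]), array([77.3, 93.3]), np.float64(175.0)]
from [0.4757 0.0083 0.1454] yaw -4.32 turn deg 0.4 rows 3
3.89 3.16 -1.15 -0.002; 3.88 3.17 -1.15 -0.002; 3.88 3.18 -1.15 -0.002;
```

>>> carry_out(series="3.2 3.1 -1.5 0 0.5; 3.2 3.1 -1.5 0 0.5; 3.2 3.1 -1.5 0 0.5; 0 0 0 0 0.5; 0 0 0 0 0.5")

```text
clock: 11.75
eef_pos: [0.5627, -0.0929, 0.1876]
tool_rot: [[0.997, -0.072, 0.001], [-0.072, -0.997, -0.003], [0.001, 0.003, -1.0]]
wrist_force: [0.6, -0.1, 0.3]
finger_gap: 0.0639
```

```bash
python3 - <<'E'
from h import *
im,o=look('w10'); pr=proj(wc('w10'),[.618,-.095,.058])[0].astype(int); print(pr,o['tool_rot'][2])
zoom('w10',pr[0],pr[1],50,6,'z10')
E
```

```text
11.75 [ 0.56266324 -0.09294343  0.18760546] -4.138785299743802
[280 131] [ 9.74915526e-04  2.60450322e-03 -9.99996133e-01]
origin 230 81
```

View pics/z10.png

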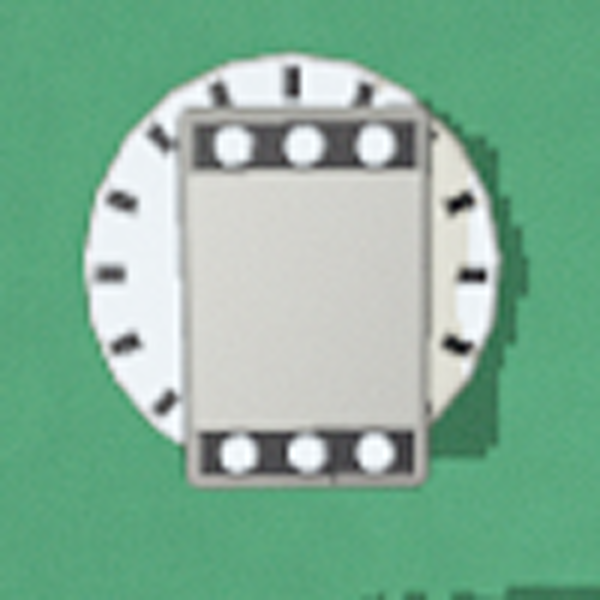

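```bash
python3 - <<'E'
from h import *
c=wc('w10')
f=lambda u:(np.array(u)+.5)/6-.5+np.array([230,81])
s=bp(c,f([[182,110],[429,110],[427,487],[190,487]]),.058);print(s,s.mean(0),np.linalg.norm(s[0]-s[1]),np.linalg.norm(s[0]-s[3]), np.degrees(np.arctan2((s[0]-s[3])[1],(s[0]-s[3])[0])),np.degrees(np.arctan2((s[1]-s[2])[1],(s[1]-s[2])[0])))
print('smoke',bp(c,f([[85,275],[500,275],[291,52],[291,258]]),.03))
plan([.617,-.095,.07],-3)
E
```

```text
[[ 0.6459673  -0.07987136]
 [ 0.64347412 -0.11444994]
 [ 0.59055029 -0.11117475]
 [ 0.59309118 -0.07618539]] [ 0.61827072 -0.09542036] 0.03466834145774855 0.05300444057873009 -3.987614441999821 -3.541231495846039
smoke [[ 0.62372221 -0.06057339]
 [ 0.61899486 -0.12593903]
 [ 0.654471   -0.09553637]
 [ 0.62397208 -0.09320861]]
from [ 0.5627 -0.0932  0.1877] yaw -4.15 turn deg 1.1 rows 3
1.81 -0.07 3.92 -0.007; 1.81 -0.06 3.92 -0.007; 1.81 -0.05 3.92 -0.007;
```

>>> carry_out(series="1.8 0 3.8 0 0.5; 1.8 0 3.8 0 0.5; 1.6 0 3 0 0.5; 0 0 0 0 0.5; 0 0 0 0 0.5")

```text
clock: 12.42
eef_pos: [0.6124, -0.092, 0.0785]
tool_rot: [[0.998, -0.066, -0.002], [-0.066, -0.998, -0.002], [-0.002, 0.002, -1.0]]
wrist_force: [0.1, 0.8, -0.1]
finger_gap: 0.064
```

```bash
python3 - <<'E'
from h import *
plan([.6175,-.0955,.027],-3.8)
E
```

```text
from [ 0.6124 -0.092   0.0785] yaw -3.77 turn deg -0.0 rows 1
0.53 0.31 5.15 0.001;
```

>>> carry_out(series="0.5 0.3 0.5 0 0.5; 0 0 1 0 0.5; 0 0 1.5 0 0.5; 0 0 0 0 0.5; 0 0 0 0 0.5")

```text
clock: 13.05
eef_pos: [0.6174, -0.0957, 0.0494]
tool_rot: [[0.998, -0.066, 0.001], [-0.066, -0.998, -0.002], [0.001, 0.002, -1.0]]
wrist_force: [0.3, -0.6, -0.4]
finger_gap: 0.0638
```

```bash
python3 - <<'E'
from h import *
plan([.6175,-.0955,.027],-3.8)
im,o=look('w11')
E
```

```text
from [ 0.6174 -0.0957  0.0494] yaw -3.77 turn deg -0.0 rows 1
0.01 -0.02 2.24 0.000; 
13.05 [ 0.61737028 -0.09570419  0.04937418] -3.771810704532233
```

View pics/w11.png

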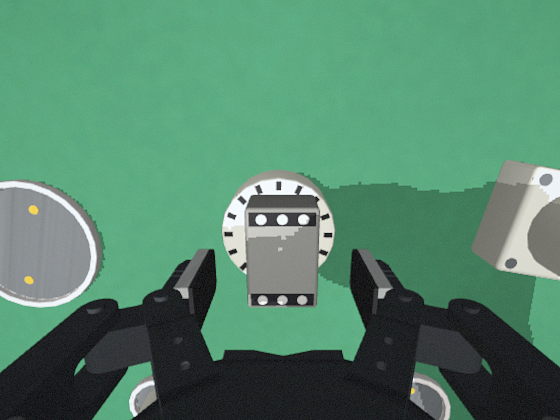

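Centered between the fingers. Descend and grip.

>>> carry_out(series="0 0 0.9 0 0.5; 0 0 0.9 0 0.5; 0 0 0.4 0 0.5; 0 0 0 0 0.5")

```text
clock: 13.6
eef_pos: [0.6173, -0.0957, 0.0258]
tool_rot: [[0.998, -0.066, 0.001], [-0.066, -0.998, -0.002], [0.001, 0.002, -1.0]]
wrist_force: [0.3, 0.4, 0.3]
finger_gap: 0.064
```

>>> carry_out(series="0 0 0 0 -1; 0 0 0 0 -1; 0 0 0 0 -1; 0 0 0 0 -1", squeeze=30)

```text
clock: 14.1
eef_pos: [0.6177, -0.0958, 0.0265]
tool_rot: [[0.998, -0.066, 0.002], [-0.066, -0.998, -0.003], [0.002, 0.002, -1.0]]
wrist_force: [-0.3, 0.7, -1.1]
finger_gap: 0.0355
```

>>> carry_out(series="0 0 -0.5 0 -1; 0 0 -1.5 0 -1; 0 0 -3 0 -1; 0 0 -4 0 -1; 0 0 -4 0 -1; 0 0 0 0 -1")

```text
clock: 14.85
eef_pos: [0.6179, -0.0952, 0.1651]
tool_rot: [[0.998, -0.065, 0.004], [-0.065, -0.998, -0.003], [0.004, 0.002, -1.0]]
wrist_force: [0.4, 0.1, -1.0]
finger_gap: 0.0353
```

```bash
python3 - <<'E'
from h import *
plan([.57,.255,.16],17.5)
E
```

```text
from [ 0.6179 -0.0952  0.1651] yaw -3.75 turn deg 21.3 rows 7
-1.01 -4.95 0.07 -0.053; -0.75 -4.99 0.07 -0.053; -0.48 -5.03 0.07 -0.053; -0.21 -5.05 0.07 -0.053; 0.05 -5.05 0.07 -0.053; 0.32 -5.04 0.07 -0.053; 0.59 -5.02 0.07 -0.053;
```

>>> carry_out(series="-1 -4.9 0 -0.05 -1; -0.8 -4.9 0 -0.05 -1; -0.5 -4.9 0 -0.05 -1; -0.2 -4.9 0 -0.05 -1; 0 -4.9 0 -0.05 -1; 0.3 -4.9 0 -0.05 -1; 0.6 -4.9 0 -0.05 -1; 0 0 0 0 -1; 0 0 0 0 -1")

```text
clock: 15.98
eef_pos: [0.5684, 0.2547, 0.1634]
tool_rot: [[0.958, 0.288, 0.003], [0.288, -0.958, -0.005], [0.001, 0.006, -1.0]]
wrist_force: [-0.6, -0.4, -0.9]
finger_gap: 0.0358
```

```bash
python3 - <<'E'
from h import *
im,o=look('w12');print(o['tool_rot'][2]); pans('w12')
E
```

```text
15.975 [0.56841369 0.25467115 0.16343895] 16.760927241157567
[ 9.32751038e-04  5.82837129e-03 -9.99982580e-01]
[467.2 193. ] rect [614.5  73.9] [92.7 90. ] 63.8 ell [array([614.1,  73.9]), array([89.6, 92.4]), np.float64(174.8)]
[282.  131.4] rect [618.4 269.5] [79.4 61.3] 18.7 ell [array([618.5, 269.5]), array([70.2, 94.2]), np.float64(109.0)]
[150.2 121.5] rect [588.7 391.6] [79.6 62.6] 8.5 ell [array([589.8, 391.7]), array([71.2, 95.4]), np.float64(95.8)]
```

View pics/w12.png

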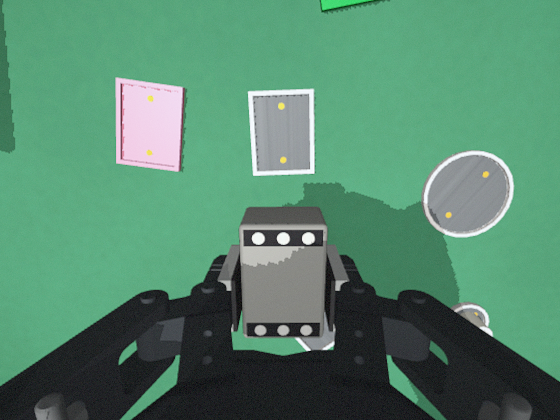

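```bash
python3 - <<'E'
from h import *
plan([.618,.269,.07],18.6)
E
```

```text
from [0.5682 0.2552 0.1635] yaw 16.77 turn deg 1.8 rows 2
2.58 0.06 4.68 -0.016; 2.58 0.10 4.68 -0.016;
```

>>> carry_out(series="1.3 0 2.3 -0.016 -1; 1.3 0 2.3 -0.016 -1; 1.3 0 2.3 0 -1; 1.3 0.1 2.3 0 -1; 0 0 0 0 -1; 0 0 0 0 -1")

```text
clock: 16.77
eef_pos: [0.6227, 0.2598, 0.0706]
tool_rot: [[0.952, 0.307, 0.004], [0.307, -0.952, -0.008], [0.002, 0.009, -1.0]]
wrist_force: [0.2, 0.1, -0.4]
finger_gap: 0.0356
```

```bash
python3 - <<'E'
from h import *
plan([.618,.269,.025],18.6); print(get_obs()['tool_rot'][2])
E
```

```text
from [0.6227 0.2598 0.0706] yaw 17.9 turn deg 0.7 rows 1
-0.16 -1.02 4.56 -0.012; 
[ 0.00157888  0.00938653 -0.9999547 ]
```

>>> carry_out(series="-0.1 -0.6 1.0 -0.006 -1; -0.1 -0.4 1.0 -0.006 -1; 0 0 1.0 0 -1; 0 0 0.6 0 -1; 0 0 0 0 -1; 0 0 0 0 -1")

```text
clock: 17.52
eef_pos: [0.6173, 0.2691, 0.0343]
tool_rot: [[0.947, 0.32, 0.006], [0.32, -0.947, -0.008], [0.004, 0.009, -1.0]]
wrist_force: [-0.1, -0.6, -1.5]
finger_gap: 0.0354
```

```bash
python3 - <<'E'
from h import *
plan([.618,.269,.005],18.6); print(get_obs()['tool_rot'][2])
im,o=look('w13')
E
```

```text
from [0.6173 0.2691 0.0343] yaw 18.65 turn deg -0.1 rows 1
0.06 0.03 2.93 0.001; 
[ 0.00371426  0.00927111 -0.99995012]
17.525 [0.61733011 0.26913364 0.03427663] 18.652296143031297
```

View pics/w13.png

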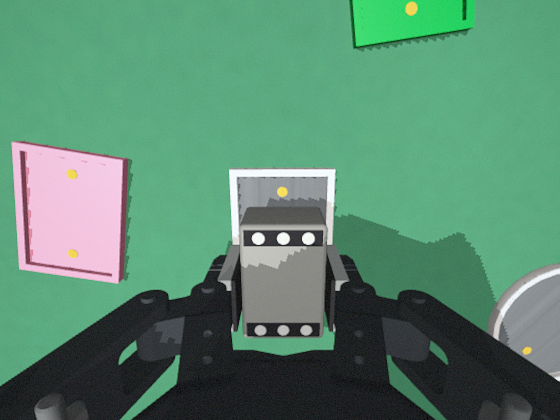

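>>> carry_out(series="0 0 1 0 -1; 0 0 1 0 -1; 0.1 0 0.6 0 -1; 0 0 0.3 0 -1; 0 0 0 0 -1")

```text
clock: 18.2
eef_pos: [0.6186, 0.2689, 0.003]
tool_rot: [[0.948, 0.319, 0.006], [0.319, -0.948, -0.008], [0.003, 0.009, -1.0]]
wrist_force: [0.0, -0.5, -2.2]
finger_gap: 0.0355
```

>>> carry_out(series="0 0 0.15 0 -1; 0 0 0.1 0 -1; 0 0 0 0 -1")

```text
clock: 18.58
eef_pos: [0.619, 0.2691, 0.0009]
tool_rot: [[0.948, 0.319, 0.007], [0.319, -0.948, -0.007], [0.004, 0.009, -1.0]]
wrist_force: [1.0, 0.6, -0.4]
finger_gap: 0.0354
```

>>> carry_out(series="0 0 0.15 0 -1; 0 0 0 0 -1")

```text
clock: 18.82
eef_pos: [0.6191, 0.2691, -0.0004]
tool_rot: [[0.948, 0.319, 0.008], [0.319, -0.948, -0.007], [0.005, 0.009, -1.0]]
wrist_force: [0.6, 0.3, -1.1]
finger_gap: 0.0358
```

>>> carry_out(series="0 0 0.15 0 -1; 0 0 0 0 -1")

```text
clock: 19.08
eef_pos: [0.6194, 0.2693, -0.0005]
tool_rot: [[0.948, 0.319, 0.009], [0.319, -0.948, -0.007], [0.006, 0.009, -1.0]]
wrist_force: [-1.2, 0.6, 0.3]
finger_gap: 0.0357
```

Stopped going down: on the floor. Release.

>>> carry_out(series="0 0 0 0 0.1; 0 0 0 0 0.3; 0 0 0 0 0.3; 0 0 -1 0 0.3; 0 0 -2 0 0.3; 0 0 -4 0 0.3; -1 0 -4 0 0.5; -1 0 -4 0 0.5; 0 0 0 0 0.5")

```text
clock: 20.2
eef_pos: [0.5995, 0.2649, 0.1609]
tool_rot: [[0.947, 0.32, 0.013], [0.32, -0.947, -0.004], [0.011, 0.008, -1.0]]
wrist_force: [0.8, -0.7, 0.7]
finger_gap: 0.0637
```

```bash
python3 - <<'E'
from h import *
im,o=look('w14'); print(o['tool_rot'][2]); pans('w14'); pr=proj(wc('w14'),[.618,.269,.03])[0].astype(int);zoom('w14',pr[0],pr[1],60,5,'z14')
E
```

```text
20.2 [0.59947121 0.26492821 0.16090963] 18.650726203582995
[ 0.0111706   0.00805897 -0.99990513]
[461.5 231.7] rect [614.1  74. ] [90.  92.6] 18.5 ell [array([614.3,  74. ]), array([89.5, 92.8]), np.float64(166.4)]
[283.1 167.5] rect [618.3 269.3] [79.3 61.4] 18.7 ell [array([618.7, 269.6]), array([70.3, 94.5]), np.float64(108.5)]
[155.  155.7] rect [588.8 391.5] [79.8 62.7] 8.7 ell [array([588.9, 392.3]), array([69.2, 95.1]), np.float64(98.9)]
origin 223 114
```

View pics/z14.png

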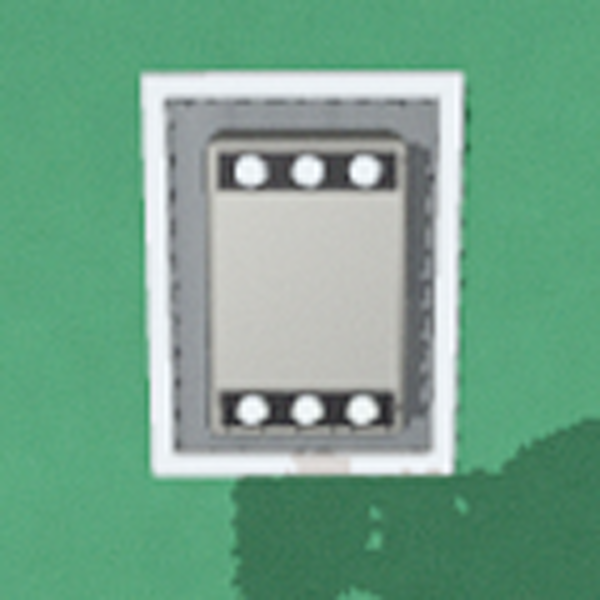

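```bash
python3 - <<'E'
from h import *
plan([.57,-.093,.18],-3.8)
E
```

```text
from [0.599  0.2643 0.159 ] yaw 18.64 turn deg -22.4 rows 7
-2.02 4.70 -0.30 0.056; -1.76 4.81 -0.30 0.056; -1.49 4.90 -0.30 0.056; -1.21 4.98 -0.30 0.056; -0.93 5.04 -0.30 0.056; -0.65 5.08 -0.30 0.056; -0.36 5.11 -0.30 0.056;
```

>>> carry_out(series="-2 4.6 -0.3 0.055 1; -1.7 4.7 -0.3 0.055 1; -1.5 4.8 -0.3 0.055 1; -1.2 4.9 -0.3 0.055 1; -0.9 4.9 -0.3 0.055 1; -0.6 5 -0.3 0.055 1; -0.4 5 -0.3 0.055 1; 0 0 0 0 1; 0 0 0 0 1")

```text
clock: 21.38
eef_pos: [0.5653, -0.0963, 0.177]
tool_rot: [[0.997, -0.071, 0.001], [-0.071, -0.997, -0.005], [0.001, 0.005, -1.0]]
wrist_force: [-0.4, 0.3, -0.5]
finger_gap: 0.0848
```

```bash
python3 - <<'E'
from h import *
im,o=look('w15'); print(o['tool_rot'][2]); pans('w15',.03)
E
```

```text
21.375 [ 0.56532012 -0.09628121  0.17702406] -4.0696795052963886
[ 0.00149775  0.0046022  -0.99998829]
[110.3 146.8] rect [615.4  60.1] [85.2 82.8] 85.9 ell [array([615.6,  60.1]), array([83. , 84.8]), np.float64(11.0)]
[274.4 128.8] rect [621.8 -93. ] [65.2 65.1] 41.2 ell [array([621.6, -93.2]), array([64.8, 65. ]), np.float64(171.4)]
[452.5 124.5] rect [ 612.8 -259.2] [84.  64.2] 75.6 ell [array([ 613.5, -256.5]), array([71.4, 90.7]), np.float64(167.7)]
```

View pics/w15.png

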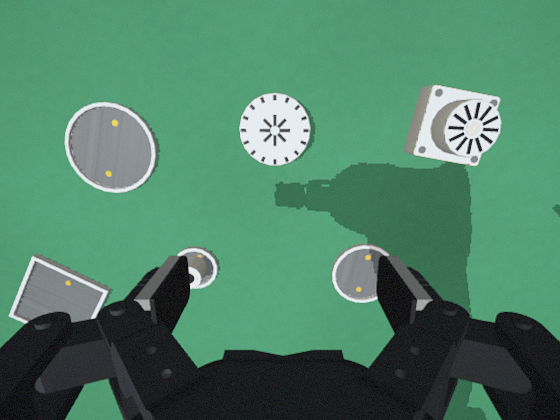

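>>> carry_out(series="1.9 -0.2 3.5 0 1; 1.9 -0.2 3.5 0 1; 1.7 -0.2 3 0 1; 0 0 0 0 1; 0 0 0 0 1")

```text
clock: 22.05
eef_pos: [0.6232, -0.0871, 0.0749]
tool_rot: [[0.998, -0.06, 0.002], [-0.06, -0.998, -0.003], [0.002, 0.003, -1.0]]
wrist_force: [-0.6, 1.0, 0.9]
finger_gap: 0.0851
```

```bash
python3 - <<'E'
from h import *
plan([.621,-.0932,-.005],-3.8)
E
```

```text
from [ 0.6232 -0.0871  0.0749] yaw -3.44 turn deg -0.4 rows 2
-0.09 0.31 4.00 0.003; -0.09 0.31 4.00 0.003;
```

>>> carry_out(series="-0.2 0.6 1 0 1; 0 0 1.2 0 1; 0 0 1.2 0 1; 0 0 0.5 0 1; 0 0 0 0 1; 0 0 0 0 1")

```text
clock: 22.8
eef_pos: [0.6208, -0.0937, 0.036]
tool_rot: [[0.998, -0.06, 0.005], [-0.06, -0.998, -0.004], [0.005, 0.003, -1.0]]
wrist_force: [0.2, 0.2, -0.1]
finger_gap: 0.0853
```

```bash
python3 - <<'E'
from h import *
plan([.621,-.0932,-.005],-3.8)
im,o=look('w16');
E
```

```text
from [ 0.6208 -0.0937  0.036 ] yaw -3.44 turn deg -0.4 rows 1
0.02 -0.05 4.10 0.006; 
22.8 [ 0.62080076 -0.09370975  0.03601073] -3.4439784223178402
```

View pics/w16.png

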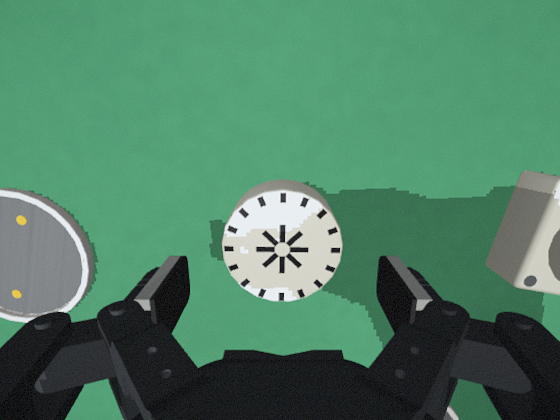

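>>> carry_out(series="0 0 1.2 0 1; 0 0 1.2 0 1; 0 0 1.0 0 1; 0 0 0.6 0 1; 0 0 0 0 1")

```text
clock: 23.48
eef_pos: [0.6208, -0.0937, -0.0072]
tool_rot: [[0.998, -0.06, 0.004], [-0.06, -0.998, -0.003], [0.004, 0.003, -1.0]]
wrist_force: [0.3, 0.3, 0.5]
finger_gap: 0.0856
```

>>> carry_out(series="0 0 0 0 -1; 0 0 0 0 -1; 0 0 0 0 -1; 0 0 0 0 -1", squeeze=35)

```text
clock: 23.98
eef_pos: [0.6212, -0.0938, -0.0065]
tool_rot: [[0.998, -0.06, 0.005], [-0.06, -0.998, -0.004], [0.006, 0.003, -1.0]]
wrist_force: [0.0, 0.5, -2.2]
finger_gap: 0.0648
```

>>> carry_out(series="0 0 -0.5 0 -1; 0 0 -1.5 0 -1; 0 0 -3 0 -1; 0 0 -3 0 -1; 0 0 -2 0 -1; 0 0 0 0 -1")

```text
clock: 24.72
eef_pos: [0.6212, -0.0933, 0.101]
tool_rot: [[0.998, -0.06, 0.008], [-0.06, -0.998, -0.004], [0.008, 0.003, -1.0]]
wrist_force: [-0.2, -0.1, -1.9]
finger_gap: 0.0649
```

```bash
python3 - <<'E'
from h import *
im,o=look('w17')
plan([.6138,.0735,.09],-3.4)
E
```

```text
24.725 [ 0.62118921 -0.09334525  0.10097768] -3.4315287739430547
from [ 0.6206 -0.0933  0.0999] yaw -3.43 turn deg 0.0 rows 4
-0.42 -4.15 0.25 -0.000; -0.42 -4.15 0.25 -0.000; -0.42 -4.15 0.25 -0.000; -0.42 -4.15 0.25 -0.000;
```

View pics/w17.png

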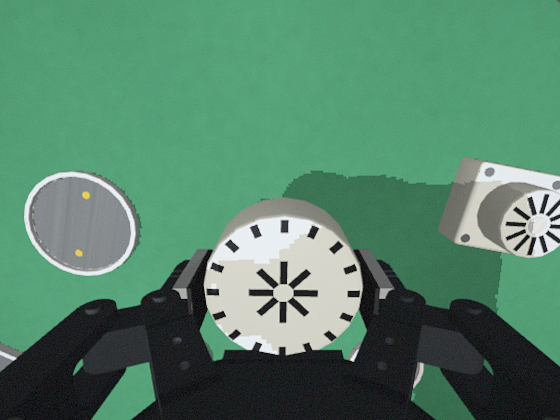

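>>> carry_out(series="-0.4 -4.1 0.2 0 -1; -0.4 -4.1 0.2 0 -1; -0.4 -4.1 0.2 0 -1; -0.4 -4.1 0.2 0 -1; 0 0 0 0 -1; 0 0 0 0 -1; 0 0 0 0 -1")

```text
clock: 25.65
eef_pos: [0.6108, 0.0731, 0.0846]
tool_rot: [[0.998, -0.063, -0.003], [-0.063, -0.998, -0.006], [-0.003, 0.006, -1.0]]
wrist_force: [-0.8, -0.8, -0.8]
finger_gap: 0.0651
```

```bash
python3 - <<'E'
from h import *
im,o=look('w18'); pans('w18')
plan([.6138,.0735,.03],-3.4)
E
```

```text
25.65 [0.61081694 0.07308087 0.08458165] -3.6159655476332704
[ 31.3 218.2] rect [617.5 272. ] [79.1 75. ] 18.8 ell [array([613.4, 261.6]), array([64.4, 94.4]), np.float64(76.8)]
from [0.6108 0.0726 0.0846] yaw -3.65 turn deg 0.3 rows 1
0.29 -0.11 5.46 -0.004;
```

View pics/w18.png

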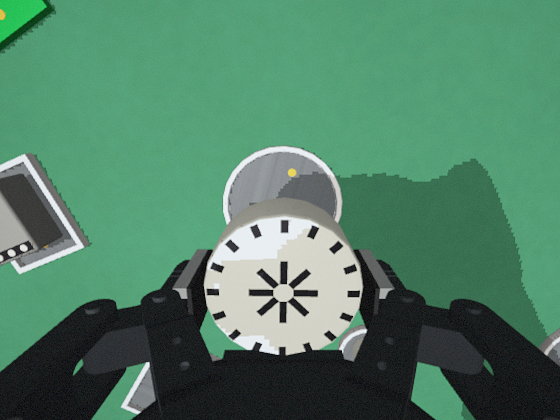

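>>> carry_out(series="0.3 -0.1 1.2 0 -1; 0 0 1.2 0 -1; 0 0 1.2 0 -1; 0 0 1.2 0 -1; 0 0 0.8 0 -1; 0 0 0 0 -1; 0 0 0 0 -1")

```text
clock: 26.58
eef_pos: [0.6136, 0.0706, 0.0235]
tool_rot: [[0.998, -0.067, -0.005], [-0.067, -0.998, -0.007], [-0.004, 0.007, -1.0]]
wrist_force: [1.1, 0.7, -1.4]
finger_gap: 0.0649
```

```bash
python3 - <<'E'
from h import *
plan([.6138,.0735,-.002],-3.4)
E
```

```text
from [0.6136 0.0706 0.0235] yaw -3.84 turn deg 0.4 rows 1
-0.00 -0.29 2.55 -0.008;
```

>>> carry_out(series="0 -0.3 0.6 0 -1; 0 0 0.7 0 -1; 0 0 0.5 0 -1; 0 0 0.3 0 -1; 0 0 0 0 -1")

```text
clock: 27.2
eef_pos: [0.6142, 0.0739, 0.0017]
tool_rot: [[0.998, -0.067, -0.004], [-0.067, -0.998, -0.007], [-0.003, 0.007, -1.0]]
wrist_force: [-0.8, 0.4, -1.2]
finger_gap: 0.0648
```

```bash
python3 - <<'E'
from h import *
plan([.6138,.0735,-.002],-3.4)
E
```

```text
from [0.6142 0.0739 0.0017] yaw -3.83 turn deg 0.4 rows 1
-0.04 0.04 0.37 -0.007;
```

>>> carry_out(series="0 0 0.2 0 -1; 0 0 0.2 0 -1; 0 0 0 0 -1")

```text
clock: 27.58
eef_pos: [0.6145, 0.0738, -0.0023]
tool_rot: [[0.998, -0.067, -0.003], [-0.067, -0.998, -0.007], [-0.002, 0.007, -1.0]]
wrist_force: [-0.2, 1.0, -1.3]
finger_gap: 0.0653
```

>>> carry_out(series="0 0 0.15 0 -1; 0 0 0 0 -1")

```text
clock: 27.82
eef_pos: [0.6146, 0.0738, -0.0035]
tool_rot: [[0.998, -0.067, -0.002], [-0.067, -0.998, -0.007], [-0.002, 0.007, -1.0]]
wrist_force: [0.4, -1.3, -0.9]
finger_gap: 0.0648
```

>>> carry_out(series="0 0 0.15 0 -1; 0 0 0 0 -1")

```text
clock: 28.08
eef_pos: [0.6148, 0.0738, -0.0034]
tool_rot: [[0.998, -0.067, -0.002], [-0.067, -0.998, -0.007], [-0.001, 0.007, -1.0]]
wrist_force: [0.1, 0.4, -1.3]
finger_gap: 0.0653
```

On floor at the predicted height. Release and retreat.

>>> carry_out(series="0 0 0 0 1; 0 0 0 0 1; 0 0 0 0 1; 0 0 -1 0 1; 0 0 -3 0 1; 0 0 -4 0 1; 0 0 -4 0 1; -2 0 -4 0 1; -2 0 0 0 1; 0 0 0 0 1")

```text
clock: 29.32
eef_pos: [0.575, 0.078, 0.1655]
tool_rot: [[0.998, -0.067, 0.002], [-0.067, -0.998, -0.006], [0.002, 0.006, -1.0]]
wrist_force: [0.4, 0.0, -0.1]
finger_gap: 0.0854
```

```bash
python3 - <<'E'
from h import *
im,o=look('w19'); pans('w19',.007); print(o['tool_rot'][2])
plan([.57,-.255,.2],-3.8)
E
```

```text
29.325 [0.57496639 0.07800852 0.16549947] -3.828012715268444
[352.3 270.3] rect [477.6   8.2] [51.1 51.9] 79.6 ell [array([477.2,   8.2]), array([49.1, 53.5]), np.float64(113.3)]
[523.8 275.9] rect [ 456.4 -178.6] [77.  71.8] 57.4 ell [array([ 456.4, -178.8]), array([71.7, 76.8]), np.float64(146.2)]
[ 81.3 154.7] rect [618.4 270.4] [79.5 68.3] 18.8 ell [array([618.7, 270. ]), array([77. , 92.7]), np.float64(111.0)]
[284.  145.2] rect [614.1  73.3] [89.7 89.7] 43.2 ell [array([614. ,  73.1]), array([89.4, 89.6]), np.float64(2.7)]
[ 0.00204176  0.0058776  -0.99998064]
from [0.5762 0.078  0.1657] yaw -3.85 turn deg 0.0 rows 7
0.23 4.75 -0.49 -0.000; 0.23 4.75 -0.49 -0.000; 0.23 4.75 -0.49 -0.000; 0.23 4.75 -0.49 -0.000; 0.23 4.75 -0.49 -0.000; 0.23 4.75 -0.49 -0.000; 0.23 4.75 -0.49 -0.000;
```

View pics/w19.png

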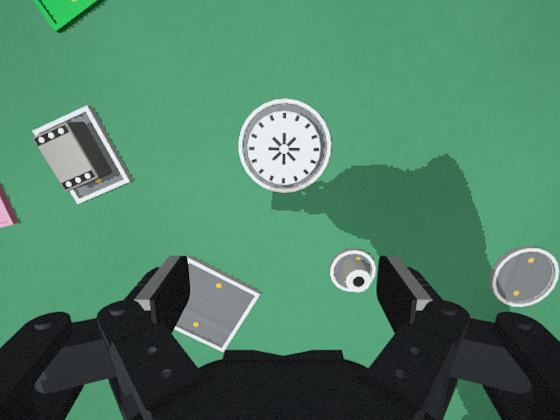

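>>> carry_out(series="0 4.7 -0.4 0.022 0.6; 0 4.7 -0.4 0.022 0.6; 0 4.7 -0.4 0.022 0.6; -0.1 4.7 -0.4 0.022 0.6; -0.2 4.7 -0.4 0.022 0.6; -0.3 4.7 -0.4 0.022 0.6; -0.4 4.7 -0.4 0.022 0.6; 0 0 0 0.022 0.6; 0 0 0 0 0.6")

```text
clock: 30.5
eef_pos: [0.5269, -0.2581, 0.1928]
tool_rot: [[0.969, -0.245, 0.003], [-0.245, -0.969, -0.004], [0.004, 0.003, -1.0]]
wrist_force: [-0.0, 0.2, 0.8]
finger_gap: 0.0685
```

```bash
python3 - <<'E'
from h import *
im,o=look('w20'); print(o['tool_rot'][2]); pr=proj(wc('w20'),[.612,-.26,.05])[0].astype(int); zoom('w20',pr[0],pr[1],50,6,'z20')
pans('w20')
E
```

```text
30.5 [ 0.52686178 -0.25806177  0.19284199] -14.21028501663139
[ 0.0044263   0.00344146 -0.99998428]
origin 210 49
[ 72.5 277.1] rect [477.9  10.7] [61.8 51.3] 79.4 ell [array([476.3,   9.9]), array([47.7, 64. ]), np.float64(20.1)]
[440.3 182.5] rect [ 482.6 -425.1] [104.9   7. ] 46.7 ell [array([ 486.7, -420.9]), array([  6.3, 168. ]), np.float64(136.8)]
[  3.8 184.2] rect [596.2  34.3] [11.6 59.2] 62.2 ell [array([596.2,  35.4]), array([12.3, 62.1]), np.float64(62.5)]
[261.8  97.8] rect [ 613.9 -258.7] [68.8 68.3] 75.8 ell [array([ 614.1, -258.7]), array([79.2, 80.3]), np.float64(75.7)]
[522.5  59.6] rect [ 586.3 -523.3] [148.1  74.8] 11.4 ell [array([ 586.4, -517.1]), array([ 75.1, 160.8]), np.float64(99.7)]
```

View pics/z20.png

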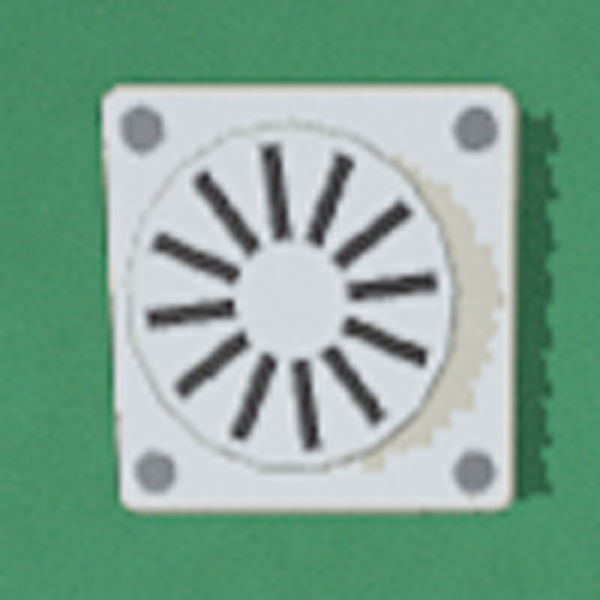

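```bash
python3 - <<'E'
from h import *
c=wc('w20'); f=lambda u:(np.array(u)+.5)/6-.5+np.array([210,49])
print('heat',bp(c,f([[290,297]]),.058))
s=bp(c,f([[104,86],[517,86],[512,511],[122,511]]),.03); print(s.mean(0),cv2.minAreaRect((s*1000).astype(np.float32)))
plan([.6125,-.2585,.1],-14.2)
E
```

```text
heat [[ 0.61297619 -0.25810682]]
[ 0.61274004 -0.25984547] ((612.752197265625, -259.84271240234375), (63.03484344482422, 63.532958984375), 75.7032241821289)
from [ 0.5266 -0.2584  0.1928] yaw -14.2 turn deg -0.0 rows 3
2.78 -0.70 3.09 0.000; 2.78 -0.70 3.09 0.000; 2.78 -0.70 3.09 0.000;
```

>>> carry_out(series="2.6 -0.7 3 0 0.6; 2.6 -0.7 3 0 0.6; 2.6 -0.6 3 0 0.6; 0.4 0 0.5 0 0.6; 0 0 0 0 0.6; 0 0 0 0 0.6")

```text
clock: 31.3
eef_pos: [0.6165, -0.2533, 0.0972]
tool_rot: [[0.972, -0.235, 0.005], [-0.235, -0.972, -0.004], [0.006, 0.003, -1.0]]
wrist_force: [0.1, -0.6, -0.4]
finger_gap: 0.0686
```

```bash
python3 - <<'E'
from h import *
plan([.6125,-.2582,.03],-14.2)
E
```

```text
from [ 0.6165 -0.2533  0.0972] yaw -13.59 turn deg -0.6 rows 2
-0.14 0.28 3.36 0.005; -0.14 0.29 3.36 0.005;
```

>>> carry_out(series="-0.2 0.6 1.2 0.01 0.6; 0 0 1.2 0 0.6; 0 0 1 0 0.6; 0 0 1 0 0.6; 0 0 0 0 0.6; 0 0 0 0 0.6")

```text
clock: 32.05
eef_pos: [0.6122, -0.2605, 0.0521]
tool_rot: [[0.969, -0.247, 0.007], [-0.247, -0.969, -0.006], [0.008, 0.004, -1.0]]
wrist_force: [-0.5, -0.4, 0.3]
finger_gap: 0.0684
```

```bash
python3 - <<'E'
from h import *
plan([.6125,-.2582,.026],-14.2)
im,o=look('w21')
E
```

```text
from [ 0.6122 -0.2605  0.0521] yaw -14.31 turn deg 0.1 rows 1
-0.03 -0.23 2.61 -0.002; 
32.05 [ 0.61216468 -0.2605375   0.0520935 ] -14.305260064521748
```

View pics/w21.png

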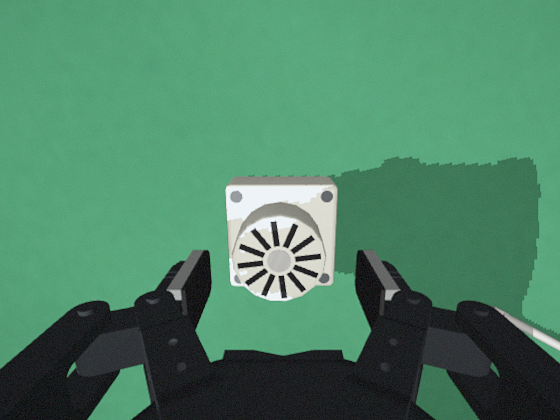

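>>> carry_out(series="0 -0.2 0.8 0 0.6; 0 0 0.9 0 0.6; 0 0 0.6 0 0.6; 0 0 0.2 0 0.6; 0 0 0 0 0.6")

```text
clock: 32.72
eef_pos: [0.6131, -0.2584, 0.0255]
tool_rot: [[0.969, -0.247, 0.007], [-0.247, -0.969, -0.006], [0.008, 0.004, -1.0]]
wrist_force: [0.5, -0.8, -0.1]
finger_gap: 0.0683
```

>>> carry_out(series="0 0 0 0 -1; 0 0 0 0 -1; 0 0 0 0 -1; 0 0 0 0 -1", squeeze=30)

```text
clock: 33.22
eef_pos: [0.6133, -0.2586, 0.026]
tool_rot: [[0.969, -0.247, 0.008], [-0.247, -0.969, -0.006], [0.009, 0.004, -1.0]]
wrist_force: [0.0, -0.8, -1.2]
finger_gap: 0.0472
```

>>> carry_out(series="0 0 -0.5 0 -1; 0 0 -1.5 0 -1; 0 0 -3 0 -1; 0 0 -3 0 -1; 0 0 -2 0 -1; 0 0 0 0 -1")

```text
clock: 33.98
eef_pos: [0.6131, -0.2581, 0.1336]
tool_rot: [[0.969, -0.247, 0.011], [-0.247, -0.969, -0.007], [0.012, 0.004, -1.0]]
wrist_force: [0.4, 1.0, -0.2]
finger_gap: 0.047
```

```bash
python3 - <<'E'
from h import *
plan([.456,-.1793,.11],-14.2)
E
```

```text
from [ 0.6131 -0.2581  0.1336] yaw -14.28 turn deg 0.1 rows 4
-4.29 -0.94 0.59 -0.000; -4.29 -0.94 0.59 -0.000; -4.29 -0.94 0.59 -0.000; -4.29 -0.94 0.59 -0.000;
```

>>> carry_out(series="-4.2 -0.9 0.5 0 -1; -4.2 -0.9 0.5 0 -1; -4.2 -0.9 0.5 0 -1; -4.2 -0.9 0.5 0 -1; 0 0 0 0 -1; 0 0 0 0 -1; 0 0 0 0 -1")

```text
clock: 34.85
eef_pos: [0.454, -0.1795, 0.1087]
tool_rot: [[0.969, -0.247, 0.009], [-0.247, -0.969, -0.006], [0.011, 0.004, -1.0]]
wrist_force: [0.2, 0.8, -0.2]
finger_gap: 0.0468
```

```bash
python3 - <<'E'
from h import *
im,o=look('w22'); pans('w22')
plan([.456,-.1793,.03],-14.2)
E
```

```text
34.85 [ 0.45403489 -0.17949442  0.10868281] -14.292215587279228
[ 58.9 231.1] rect [478.4  10.3] [59.7 51.6] 66.2 ell [array([476.7,   9.9]), array([47.9, 62.6]), np.float64(8.4)]
[338.3   5.6] rect [ 584.1 -254.5] [67.8  7.5] 75.8 ell [array([ 584.6, -253. ]), array([ 8.1, 96.2]), np.float64(166.0)]
from [ 0.4542 -0.1795  0.1087] yaw -14.29 turn deg 0.1 rows 2
0.08 -0.03 3.93 -0.001; 0.08 -0.03 3.93 -0.001;
```

View pics/w22.png

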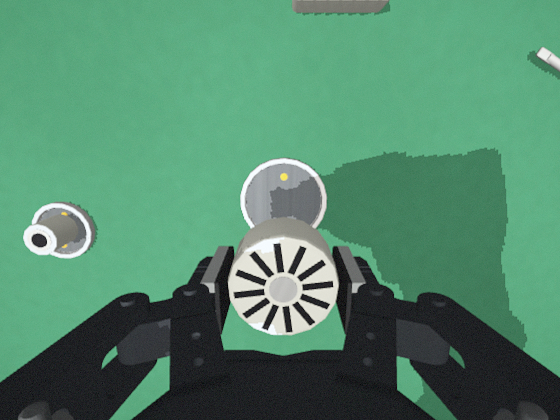

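>>> carry_out(series="0.1 0 1.5 0 -1; 0.1 0 1.5 0 -1; 0 0 1.5 0 -1; 0 0 1.5 0 -1; 0 0 1 0 -1; 0 0 0.5 0 -1; 0 0 0 0 -1; 0 0 0 0 -1")

```text
clock: 35.9
eef_pos: [0.463, -0.183, 0.0315]
tool_rot: [[0.969, -0.248, 0.015], [-0.248, -0.969, -0.008], [0.017, 0.004, -1.0]]
wrist_force: [-0.1, -1.0, -1.3]
finger_gap: 0.047
```

```bash
python3 - <<'E'
from h import *
plan([.456,-.1793,.001],-14.2)
E
```

```text
from [ 0.463  -0.183   0.0315] yaw -14.37 turn deg 0.2 rows 1
-0.77 -0.19 3.05 -0.003;
```

>>> carry_out(series="-0.5 -0.2 0.7 0 -1; -0.3 0 0.8 0 -1; 0 0 0.6 0 -1; 0 0 0.4 0 -1; 0 0 0 0 -1")

```text
clock: 36.52
eef_pos: [0.4558, -0.1791, 0.0051]
tool_rot: [[0.969, -0.248, 0.016], [-0.248, -0.969, -0.008], [0.018, 0.004, -1.0]]
wrist_force: [-0.0, 0.5, -1.0]
finger_gap: 0.0469
```

```bash
python3 - <<'E'
from h import *
plan([.456,-.1793,.001],-14.2)
im,o=look('w23')
E
```

```text
from [ 0.4558 -0.1791  0.0051] yaw -14.36 turn deg 0.2 rows 1
0.02 0.02 0.41 -0.003; 
36.525 [ 0.45581165 -0.17906704  0.00510216] -14.360937856839927
```

View pics/w23.png

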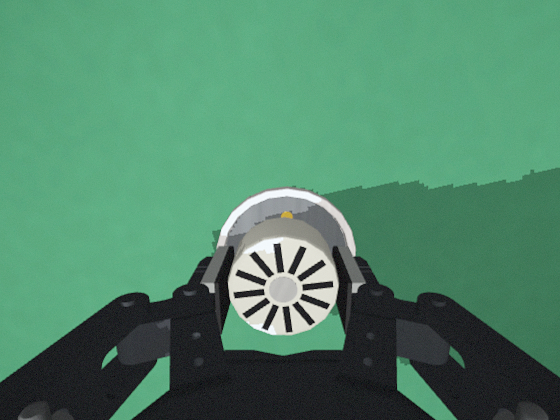

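>>> carry_out(series="0 0 0.2 0 -1; 0 0 0.2 0 -1; 0 0 0 0 -1")

```text
clock: 36.95
eef_pos: [0.4564, -0.1793, 0.0013]
tool_rot: [[0.969, -0.248, 0.017], [-0.248, -0.969, -0.008], [0.019, 0.004, -1.0]]
wrist_force: [0.8, -0.4, -0.7]
finger_gap: 0.0469
```

>>> carry_out(series="0 0 0.15 0 -1; 0 0 0 0 -1")

```text
clock: 37.2
eef_pos: [0.4565, -0.1794, -0.0002]
tool_rot: [[0.969, -0.248, 0.017], [-0.248, -0.969, -0.009], [0.019, 0.004, -1.0]]
wrist_force: [0.7, 0.4, -1.4]
finger_gap: 0.047
```

>>> carry_out(series="0 0 0.15 0 -1; 0 0 0 0 -1")

```text
clock: 37.45
eef_pos: [0.4567, -0.1794, -0.0011]
tool_rot: [[0.969, -0.248, 0.018], [-0.248, -0.969, -0.009], [0.02, 0.004, -1.0]]
wrist_force: [-1.2, 0.4, 1.2]
finger_gap: 0.0473
```

Predicted floor height reached; release and go back towards the sounder.

>>> carry_out(series="0 0 0 0 0.4; 0 0 0 0 0.6; 0 0 0 0 0.6; 0 0 -1 0 0.6; 0 0 -3 0 0.6; 0 0 -4 0 0.6; 0 0 -4 0 0.6; 0 0 -4 0 1; 0 0 0 0 1")

```text
clock: 38.58
eef_pos: [0.4537, -0.1778, 0.1667]
tool_rot: [[0.969, -0.248, 0.019], [-0.248, -0.969, -0.009], [0.021, 0.004, -1.0]]
wrist_force: [-0.5, 0.2, -0.4]
finger_gap: 0.0853
```

```bash
python3 - <<'E'
from h import *
im,o=look('w24'); pans('w24'); print(o['tool_rot'][2])
plan([.535,-.24,.18],-14.2)
E
```

```text
38.575 [ 0.4536938  -0.17779019  0.16667663] -14.3518188988708
[  8. 282.] rect [422.7 135.9] [22.7 94.7] 62.8 ell [array([436. , 131.4]), array([ 20.6, 121. ]), np.float64(59.2)]
[100.1 212. ] rect [476.6   7.6] [51.1 53.4] 47.8 ell [array([476.8,   8.6]), array([48.6, 56.6]), np.float64(8.8)]
[284.3 186.2] rect [ 455.5 -180.5] [71.7 71.7] 75.6 ell [array([ 455.4, -180.4]), array([71.6, 71.7]), np.float64(82.5)]
[524.4  88.5] rect [ 490.  -421.1] [88.2  7.4] 46.7 ell [array([ 492.6, -418.4]), array([  7., 137.]), np.float64(136.8)]
[11. 96.] rect [599.2  42.2] [28.3 81.5] 62.8 ell [array([599.6,  44.6]), array([29.5, 86.2]), np.float64(63.4)]
[329.6  16.1] rect [ 593.5 -257.6] [70.  26.9] 75.7 ell [array([ 594.1, -256.7]), array([30.1, 84.4]), np.float64(166.7)]
[ 0.02083798  0.00413805 -0.9997743 ]
from [ 0.4527 -0.1776  0.1652] yaw -14.35 turn deg 0.2 rows 2
4.76 2.01 -0.74 -0.001; 4.76 2.01 -0.74 -0.001;
```

View pics/w24.png

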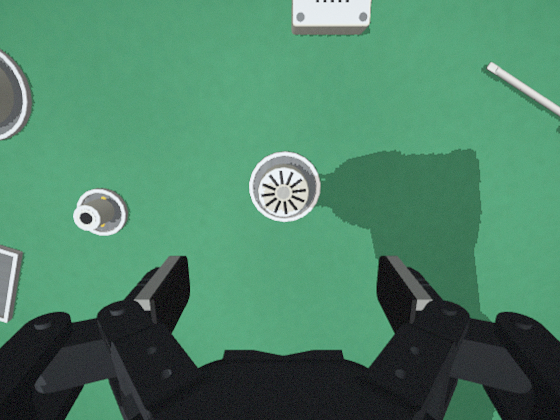

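>>> carry_out(series="3.2 1.4 -0.3 0 1; 3.2 1.4 -0.3 0 1; 3.2 1.3 -0.3 0 1; 0 0 0 0 1; 0 0 0 0 1")

```text
clock: 39.25
eef_pos: [0.5335, -0.2407, 0.1714]
tool_rot: [[0.969, -0.247, 0.007], [-0.247, -0.969, -0.005], [0.008, 0.003, -1.0]]
wrist_force: [0.3, 0.1, -0.1]
finger_gap: 0.0858
```

```bash
python3 - <<'E'
from h import *
im,o=look('w25'); pans('w25',.03); print(o['tool_rot'][2])
plan([.6125,-.2598,.1],-14.2)
E
```

```text
39.25 [ 0.53349158 -0.24074006  0.17137655] -14.288485713247631
[ 77.5 289.5] rect [483.4  -9.2] [46.7 59.5] 44.5 ell [array([485.2,  -9.5]), array([44.1, 60.3]), np.float64(22.6)]
[246.6 266.5] rect [ 466.1 -186.1] [68.4 66.9] 1.3 ell [array([ 465.8, -185.8]), array([65.6, 69.7]), np.float64(59.9)]
[468.5 189.3] rect [ 490.7 -413.5] [97.7  6.7] 46.7 ell [array([ 495.9, -408.2]), array([  5.9, 170.8]), np.float64(136.8)]
[  4.4 191.2] rect [596.8  13.5] [12. 58.] 62.3 ell [array([596.8,  14.6]), array([12.5, 61. ]), np.float64(62.6)]
[281.1 100. ] rect [ 612.7 -259.7] [64.1 62.9] 75.7 ell [array([ 612.7, -259.7]), array([73.9, 74. ]), np.float64(11.8)]
[540.8  63.9] rect [ 583.  -489.1] [132.2  39.2] 11.4 ell [array([ 600.2, -481.7]), array([ 35.2, 156.5]), np.float64(96.4)]
[ 0.00826767  0.00268968 -0.9999622 ]
from [ 0.5335 -0.2408  0.1715] yaw -14.28 turn deg 0.1 rows 2
4.06 -0.05 3.57 -0.001; 4.06 -0.05 3.57 -0.001;
```

View pics/w25.png

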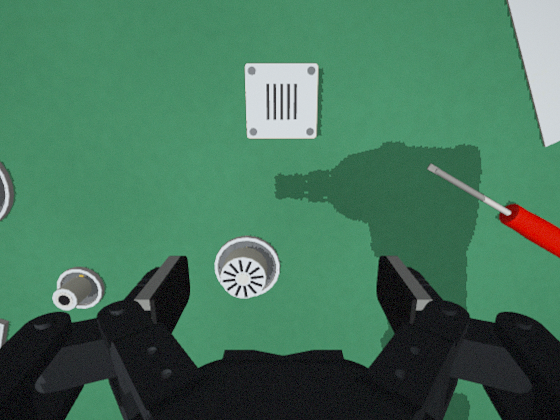

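>>> carry_out(series="2.6 0 2.4 0 1; 2.6 0 2.4 0 1; 2.6 0 2.3 0 1; 0.2 0 0 0 1; 0 0 0 0 1; 0 0 0 0 1")

```text
clock: 40.05
eef_pos: [0.6088, -0.2583, 0.1007]
tool_rot: [[0.97, -0.245, 0.005], [-0.245, -0.97, -0.004], [0.006, 0.003, -1.0]]
wrist_force: [-0.9, -0.3, 0.6]
finger_gap: 0.0852
```

```bash
python3 - <<'E'
from h import *
plan([.6125,-.2597,.03],-14.3)
E
```

```text
from [ 0.6088 -0.2583  0.1007] yaw -14.18 turn deg -0.1 rows 2
0.20 0.02 3.54 0.001; 0.20 0.02 3.54 0.001;
```

>>> carry_out(series="0.4 0.1 1.2 0 1; 0 0 1.2 0 1; 0 0 1.2 0 1; 0 0 1.2 0 1; 0 0 1 0 1; 0 0 0 0 1; 0 0 0 0 1")

```text
clock: 40.92
eef_pos: [0.612, -0.2607, 0.0395]
tool_rot: [[0.969, -0.245, 0.005], [-0.245, -0.969, -0.005], [0.006, 0.003, -1.0]]
wrist_force: [-0.5, -0.6, -1.2]
finger_gap: 0.0857
```

```bash
python3 - <<'E'
from h import *
plan([.6125,-.2597,-.006],-14.3)
im,o=look('w26')
E
```

```text
from [ 0.612  -0.2607  0.0395] yaw -14.21 turn deg -0.1 rows 1
0.03 -0.11 4.55 0.002; 
40.925 [ 0.61196163 -0.26073626  0.03949065] -14.209241278876904
```

View pics/w26.png

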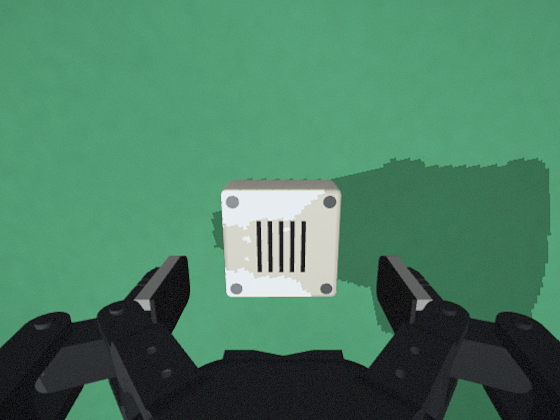

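>>> carry_out(series="0 -0.1 1.2 0 1; 0 0 1.2 0 1; 0 0 1.2 0 1; 0 0 0.7 0 1; 0 0 0 0 1")

```text
clock: 41.6
eef_pos: [0.6123, -0.2598, -0.0066]
tool_rot: [[0.969, -0.245, 0.005], [-0.245, -0.969, -0.005], [0.006, 0.003, -1.0]]
wrist_force: [-0.0, -0.3, 0.1]
finger_gap: 0.0852
```

>>> carry_out(series="0 0 0 0 -1; 0 0 0 0 -1; 0 0 0 0 -1; 0 0 0 0 -1", squeeze=35)

```text
clock: 42.1
eef_pos: [0.6128, -0.26, -0.0058]
tool_rot: [[0.969, -0.245, 0.006], [-0.245, -0.969, -0.005], [0.007, 0.003, -1.0]]
wrist_force: [-0.8, 0.1, -1.6]
finger_gap: 0.0634
```

>>> carry_out(series="0 0 -0.5 0 -1; 0 0 -1.5 0 -1; 0 0 -3 0 -1; 0 0 -4 0 -1; 0 0 -4 0 -1; 0 0 0 0 -1")

```text
clock: 42.85
eef_pos: [0.6125, -0.2594, 0.1328]
tool_rot: [[0.969, -0.245, 0.008], [-0.245, -0.969, -0.006], [0.009, 0.004, -1.0]]
wrist_force: [0.5, -0.1, -1.7]
finger_gap: 0.0635
```

```bash
python3 - <<'E'
from h import *
plan([.4445,.1714,.125],-34.2)
im,o=look('w27')
E
```

```text
from [ 0.6125 -0.2594  0.1328] yaw -14.2 turn deg -20.0 rows 9
-2.98 -4.18 0.09 0.039; -3.14 -4.06 0.09 0.039; -3.30 -3.94 0.09 0.039; -3.45 -3.81 0.09 0.039; -3.59 -3.67 0.09 0.039; -3.73 -3.53 0.09 0.039; -3.87 -3.38 0.09 0.039; -4.00 -3.23 0.09 0.039; -4.12 -3.07 0.09 0.039; 
42.85 [ 0.6124513  -0.25942394  0.13284268] -14.201556851171524
```

View pics/w27.png

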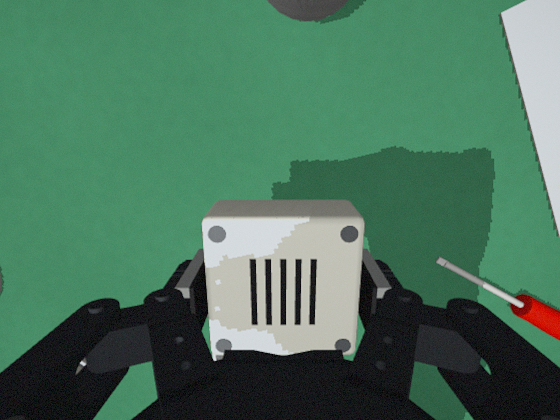

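>>> carry_out(series="-2.9 -4.1 0 0.039 -1; -3.1 -4 0 0.039 -1; -3.2 -3.9 0 0.039 -1; -3.4 -3.7 0 0.039 -1; -3.5 -3.6 0 0.039 -1; -3.7 -3.5 0 0.039 -1; -3.8 -3.3 0 0.039 -1; -3.9 -3.2 0 0.039 -1; -4 -3 0 0.039 -1; 0 0 0 0 -1")

```text
clock: 44.15
eef_pos: [0.4377, 0.1767, 0.1205]
tool_rot: [[0.819, -0.574, -0.009], [-0.574, -0.819, -0.005], [-0.005, 0.01, -1.0]]
wrist_force: [0.2, -0.9, -1.6]
finger_gap: 0.0633
```

>>> carry_out(series="0 0 0 0 -1; 0 0 0 0 -1")

```text
clock: 44.4
eef_pos: [0.4372, 0.1751, 0.1197]
tool_rot: [[0.819, -0.574, -0.011], [-0.574, -0.819, -0.007], [-0.005, 0.012, -1.0]]
wrist_force: [-0.1, -0.5, -1.4]
finger_gap: 0.063
```

```bash
python3 - <<'E'
from h import *
plan([.4445,.1714,.06],-34.2)
im,o=look('w28'); print(o['tool_rot'][2]); pans('w28')
E
```

```text
from [0.4372 0.1751 0.1197] yaw -35.03 turn deg 0.8 rows 2
0.40 -0.06 2.98 -0.007; 0.40 -0.05 2.98 -0.007; 
44.4 [0.4372497  0.17510924 0.11967917] -35.0331217525399
[-0.00516923  0.01210936 -0.99991332]
[  7.8 211.7] rect [557.  374.3] [24.  53.3] 41.0 ell [array([562.7, 373. ]), array([22.8, 53. ]), np.float64(33.6)]
[47.5 76.6] rect [618.7 269.4] [83.9 62.5] 18.8 ell [array([615.9, 267. ]), array([70.1, 92.6]), np.float64(99.8)]
[433.3  31.9] rect [475.7   9.7] [51.8 46.1] 55.2 ell [array([476.3,   8.8]), array([47.7, 52.9]), np.float64(162.9)]
```

View pics/w28.png

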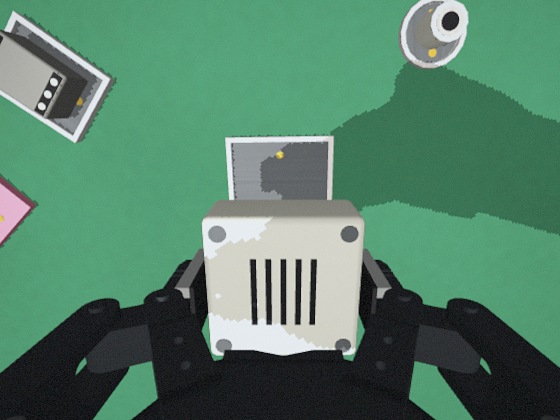

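>>> carry_out(series="0.4 0 1.2 -0.01 -1; 0.4 -0.1 1.2 0 -1; 0 0 1.2 0 -1; 0 0 1.2 0 -1; 0 0 1.2 0 -1; 0 0 1 0 -1; 0 0 0 0 -1; 0 0 0 0 -1; 0 0 0 0 -1")

```text
clock: 45.58
eef_pos: [0.4447, 0.168, 0.0439]
tool_rot: [[0.822, -0.569, -0.012], [-0.569, -0.822, -0.008], [-0.006, 0.014, -1.0]]
wrist_force: [0.6, 0.1, -1.7]
finger_gap: 0.0634
```

```bash
python3 - <<'E'
from h import *
plan([.4445,.1714,.02],-34.2)
im,o=look('w29'); print(o['tool_rot'][2])
E
```

```text
from [0.4447 0.168  0.0439] yaw -34.68 turn deg 0.5 rows 1
-0.21 -0.27 2.39 -0.008; 
45.575 [0.44471197 0.16802374 0.04387774] -34.67581929844599
[-0.00557425  0.01351395 -0.99989314]
```

View pics/w29.png

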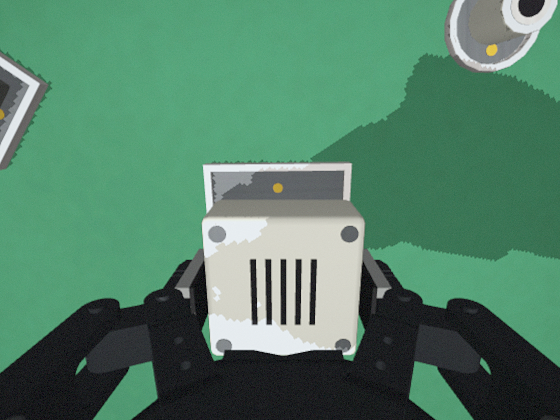

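>>> carry_out(series="-0.2 -0.3 0.7 -0.008 -1; 0 0 0.8 0 -1; 0 0 0.7 0 -1; 0 0 0 0 -1; 0 0 0 0 -1")

```text
clock: 46.25
eef_pos: [0.4447, 0.1718, 0.0204]
tool_rot: [[0.827, -0.562, -0.012], [-0.562, -0.827, -0.008], [-0.005, 0.013, -1.0]]
wrist_force: [-0.3, 0.8, -1.4]
finger_gap: 0.0638
```

```bash
python3 - <<'E'
from h import *
plan([.4445,.1714,.0],-34.2)
im,o=look('w30'); print(o['tool_rot'][2])
E
```

```text
from [0.4447 0.1718 0.0204] yaw -34.18 turn deg -0.0 rows 1
0.01 0.05 2.04 0.000; 
46.25 [0.444685   0.17183689 0.0204428 ] -34.17813857771645
[-0.00540088  0.01298555 -0.9999011 ]
```

View pics/w30.png

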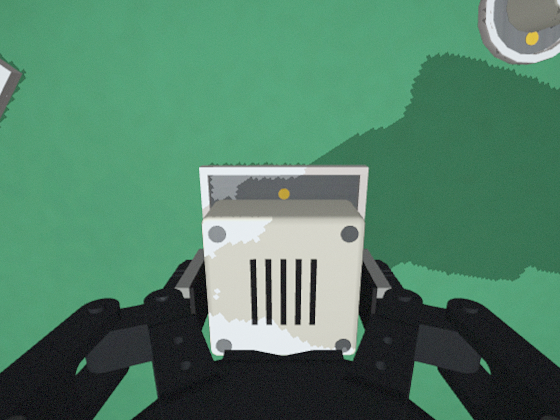

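>>> carry_out(series="0 0 0.7 0 -1; 0 0 0.7 0 -1; 0 0 0.5 0 -1; 0 0 0 0 -1")

```text
clock: 46.8
eef_pos: [0.4446, 0.1717, 0.0002]
tool_rot: [[0.827, -0.562, -0.011], [-0.562, -0.827, -0.008], [-0.005, 0.013, -1.0]]
wrist_force: [-0.3, 0.0, -1.9]
finger_gap: 0.0629
```

>>> carry_out(series="0 0 0.15 0 -1; 0 0 0.1 0 -1; 0 0 0 0 -1")

```text
clock: 47.18
eef_pos: [0.4447, 0.1718, -0.0023]
tool_rot: [[0.827, -0.562, -0.011], [-0.562, -0.827, -0.007], [-0.005, 0.012, -1.0]]
wrist_force: [0.5, 0.3, -1.7]
finger_gap: 0.0632
```

>>> carry_out(series="0 0 0.12 0 -1; 0 0 0 0 -1")

```text
clock: 47.42
eef_pos: [0.4448, 0.1718, -0.0028]
tool_rot: [[0.827, -0.562, -0.01], [-0.562, -0.827, -0.007], [-0.005, 0.012, -1.0]]
wrist_force: [-1.0, -0.1, -0.4]
finger_gap: 0.0637
```

>>> carry_out(series="0 0 0 0 1; 0 0 0 0 1; 0 0 0 0 1; 0 0 -1 0 1; 0 0 -3 0 1; 0 0 -4 0 1; 0 0 -4 0 1; 0 0 -5 0 1; 0 0 -2 0 1; 0 0 0 0 1")

```text
clock: 48.68
eef_pos: [0.4465, 0.1732, 0.1969]
tool_rot: [[0.827, -0.562, -0.008], [-0.562, -0.827, -0.006], [-0.003, 0.01, -1.0]]
wrist_force: [0.5, -0.4, -0.9]
finger_gap: 0.0853
```

```bash
python3 - <<'E'
from h import *
im,o=look('w31')
cv2.imwrite('pics/t31.png',read_camera('top')[:,:,::-1]); cv2.imwrite('pics/s31.png',read_camera('side')[:,:,::-1])
pans('w31')
E
```

```text
48.675 [0.44648895 0.17316681 0.19691774] -34.17127945187083
[283.6 178.2] rect [444.  171.8] [89.6 89.4] 55.8 ell [array([444.2, 171.8]), array([104.3, 105.3]), np.float64(44.0)]
[ 42.9 183.3] rect [588.7 391.9] [80.6 63.4] 8.6 ell [array([589.5, 392.4]), array([70.2, 94.5]), np.float64(95.1)]
[105.9  92.2] rect [619.1 269.7] [83.3 62.5] 18.7 ell [array([618.7, 269.6]), array([70.8, 97.6]), np.float64(110.0)]
[401.   62.5] rect [477.4   8.6] [51.3 49.5] 55.9 ell [array([476.9,   8.6]), array([49.5, 50.6]), np.float64(166.5)]
[269.5   9.4] rect [585.8  91.9] [78.3 22.8] 56.0 ell [array([587.4,  91. ]), array([24., 82.]), np.float64(146.0)]
```

View pics/w31.png

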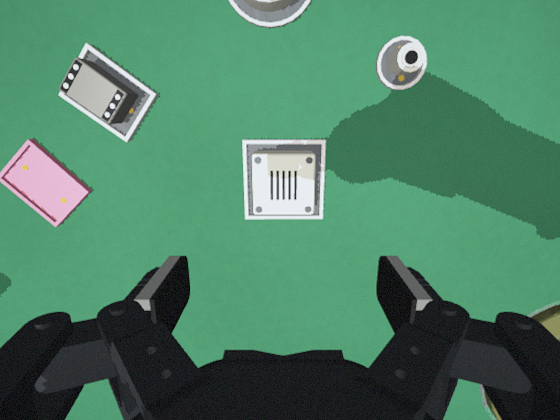

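View pics/s31.png

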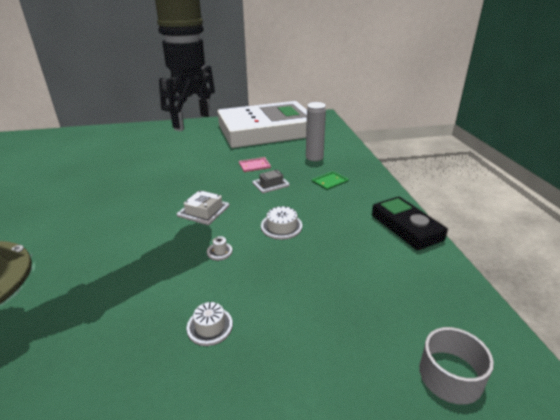

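View pics/t31.png

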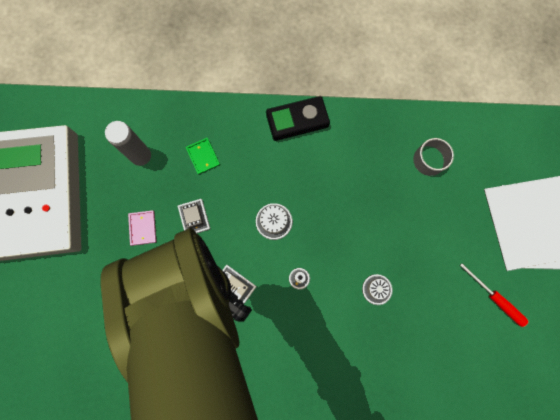

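```bash
python3 - <<'E'
from h import *
zoom('w31',284,178,50,6,'z31')
c=wc('w24'); print('heat',bp(c,[283.5,191.5],.031)); print('smoke',bp(wc('w19'),[284,148],.033))
E
```

```text
origin 234 128
heat [[ 0.45640798 -0.17936864]]
smoke [[0.61569008 0.07379985]]
```

View pics/z31.png

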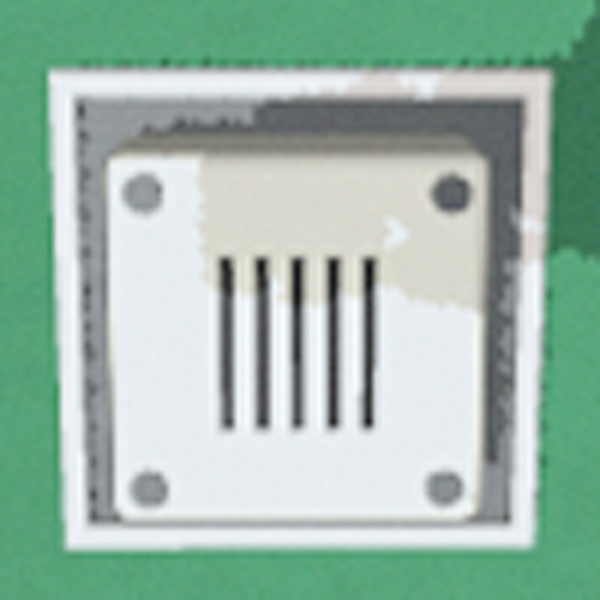

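```bash
python3 - <<'E'
from h import *
f=lambda u:(np.array(u)+.5)/6-.5+np.array([234,128])
s=bp(wc('w31'),f([[108,152],[487,152],[478,520],[120,520]]),.033); print(cv2.minAreaRect((s*1000).astype(np.float32)),s.mean(0))
f=lambda u:(np.array(u)+.5)/5-.5+np.array([223,114])
s=bp(wc('w14'),f([[210,143],[403,143],[402,430],[213,430]]),.031); print(cv2.minAreaRect((s*1000).astype(np.float32)),s.mean(0))
o=get_obs(); print(o['clock']); finish_job()
E
```

```text
((445.5821228027344, 171.68348693847656), (62.45146179199219, 64.10284423828125), 56.043643951416016) [0.44559184 0.17164421]
((620.3658447265625, 269.9264221191406), (51.96033477783203, 34.74996566772461), 18.53615379333496) [0.6203003  0.27008332]
48.825
the job is handed in; nothing more can be done
```

All five devices are out of the stacks and lying right way up on the floor of their own pans. I handed the job in at 48.8 s with the gripper open and clear of everything.

| Device | Offset from pan centre | Angle error to rim |
|---|---|---|
| Lamp | about 1 mm | – |
| Module | about 2 mm | about 0.2° |
| Large disc | about 2 mm | – |
| Medium disc | about 1 mm | – |
| Sounder | about 1.5 mm | about 0.3° |

These come from the wrist camera. The calibration is only good to about 2 mm, and the wrist and top cameras disagreed by about 2 mm in x. The final side and top pictures show all five in their pans. The spray can, screwdriver, pipe clamp and the green and pink look-alikes are where they started.

- **Missed first grasp:** the first try at the lamp closed just above it and moved nothing. In the pictures the fingertips sat about 12 mm behind the tool point, not 14 mm ahead as stated. I reset the grasp heights to match, and every later grasp worked first time.
- **Contact with the pan floors:** I judged contact by height, because the wrist force barely changed. The tool either reached the height worked out from the grasp or stopped going down.
- **Tilt:** the tool was about 1° off vertical when I released the lamp, the medium disc and the sounder. They look flat in the pictures, though I did not measure it.

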